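# Stack two furnace loads in a dental laboratory

## Task

Make up the two furnace loads from the cream ceramic pieces lying about the bench. On the round stand, build a centred stack: the larger round dish first, the spacer ring on its rim, then the smaller dish on the ring; on the rectangular stand put the honeycomb tray, centred and squared up with the stand, and the cover squarely on top of it with its ridge upward. Keep the pieces upright, leave the plaster model, the small jar and the red box where they are, and let go of everything.

Things in the scene. Friction and masses are not known exactly. Their poses are not given: they have to be found in the camera images.
- round_stand: Fixed round firing stand standing on the bench: a flat beige firebrick disc, 90 mm across, on a thin dark steel foot 96 mm across; flat top 14 mm above the bench. Origin at the centre of its foot on the bench, z up. Does not move.
- rect_stand: Fixed rectangular firing stand: a flat beige firebrick slab 92 mm (its x) by 74 mm (its y) on a thin dark steel foot 98 x 80 mm; flat top 14 mm above the bench. Origin at the centre of its foot on the bench, z up. Does not move.
- big_dish: Loose cream ceramic dish, the larger of the two round open dishes: upright wall, 62 mm outside diameter, 22 mm high, wall 7 mm thick (mouth 48 mm across), solid floor 6 mm thick. About 90 g. origin at the centre of its underside, z up.
- spacer_ring: Loose cream ceramic spacer ring with a hole right through: 60 mm outside diameter, 34 mm hole, 14 mm high. About 60 g. origin at the centre of its underside, z up; its two faces are alike.
- small_dish: Loose cream ceramic dish, the smaller of the two round open dishes: 48 mm outside diameter, 18 mm high, wall 5 mm, floor 5 mm thick. About 50 g. origin at the centre of its underside, z up.
- comb_tray: Loose cream ceramic honeycomb tray: a solid flat slab 64 mm (its x) by 46 mm (its y), 14 mm high, its top dotted with rows of small dark holes. About 90 g. origin at the centre of its underside, z up.
- cover: Loose cream ceramic cover: a flat plate 64 mm (its x) by 46 mm (its y) and 8 mm thick with a plain grip ridge in the middle of its top, 44 mm long along x, 12 mm wide along y, rising from 8 mm to 28 mm above the underside. About 80 g. origin at the centre of its underside, z up.
- plaster_model: Bystander to be left alone: loose plaster dental model, a D-shaped base about 54 mm across with an arch of teeth, 28 mm high. Origin at the middle of its underside.
- jar: Bystander to be left alone: small loose clear round jar with a white cap, 44 mm across, 32 mm high. Origin at the centre of its underside.
- wax_box: Bystander to be left alone: loose closed dark red box, 60 x 44 mm, 20 mm high. Origin at the centre of its underside.
Mind the look-alikes: they are no part of the job. Leave any green or turquoise look-alike of the big_dish alone.

How it is judged:
By the outcome, as a careful person would: the job done as asked, in the order asked, and still so for the second after the job is handed in, with the robot touching nothing.
It also fails if it takes over 125 s, if anything falls off the work surface, if the arm or the gripper's body presses on something with over 40 N, if the wrist force passes 120 N, or if a joint passes its speed limit or range.

## Robot

A 7-joint arm with a two-finger parallel gripper is mounted at the origin on the work surface. World frame = base frame: x ahead of the robot, y to its left, z up, the work surface at z = 0. Lengths are in m, angles in rad, forces in N, time in s.
With the tool pointing down it reaches from about 0.425 to 0.875 m from the base axis. Payload 4.7 kg.
Tool frame: the origin (TCP) lies between the finger pads; the fingertips stand 22 mm ahead of it and the grasp point (between the pads) lies 3 mm ahead of it; z points along the fingers, y is the line along which they close (so a half turn about z gives the same grasp; the last joint's range is limited). The gripper opens to 87 mm and grips with 3 to 60 N. Pads are 19 mm wide; open, the fingers measure 117 mm over their backs; the gripper's body (75 mm by 190 mm) begins 51 mm behind the grasp point.
Start: joints at [1.346, 0.321, -0.07, 1.45, 0.023, 1.371, -0.057], TCP at [0.154, -0.632, 0.245] pointing down, gripper open.
Joint ranges: [-2.86, 2.86], [-0.3, 2.09], [-1.38, 1.24], [0.06, 2.45], [-1.56, 4.7], [0.09, 2.05], [-2.69, 2.69]. Speed limits (rad/s): [2.57, 2.57, 3.14, 3.14, 3.14, 3.14, 3.14].

## Interface

Orientations are given as a rotation vector (axis times angle).
In Python, from bench import ctrl gives the robot as it stands. The module is installed in compiled form; this text tells all that it offers.
- The arm moves only by the tool send_rows, never from a script. Its argument "motion" is a list of rows, each an object with "claw": the opening, from -1 (shut) to 1 (fully open); "slide": the shift along the tool's x, y, z in mm, a list of three; "delta_rot": the turn, a rotation vector about the tool's x, y, z in rad, a list of three. In form: [{"claw": claw, "slide": [x, y, z], "delta_rot": [ax, ay, az]}, ...]. A call has 1 to 5 rows; each row is the pose to reach, as a shift and turn from the pose commanded when the call began, along the tool's axes at that moment; what a row does not reach only later rows make up. A row lasts 1/10 s, in which the tool goes at most 50 mm and 8.59 degrees, less where a joint would pass 70% of its speed; a pose out of reach is approached as far as the arm can. A call with a gripper value outside its range is refused whole. The fingers move at their own pace and stop on an object; "grip_force" is the grip in N (left out, the last holds). Time passes only in rows, so rows that repeat a pose let the fingers close. It gives the time, the measured TCP pose, the force, the opening and the grip force at its end, in the units of the state.
- ctrl.get_state(): the state, without advancing time (a new reading comes with each control period).
- ctrl.get_image(name): name is "scene" or "top" or "wrist"; returns a dict with "color" (420x560x3 uint8, blue, green, red), "fx", "fy", "cx", "cy" (pixels), "pose" (4x4, takes a point from camera to world coordinates). Camera axes: x right, y down, z forward; pixel columns grow to the right and rows downward; lengths in m; the calibration is good to about 2 mm. A picture is of the moment at which its call begins. There is no depth.
- ctrl.close_job(): hands the job in; it is judged then, once.
The state is a dict: "time": time; "joint_positions": joint angles; "qd": joint speeds; "joint_torque": joint torques, N m; "position": TCP position; "tool_rot": TCP orientation; "ft_force": force on the tool from outside, world axes, zero at the start; "torque": the same for the moment, N m; "grip_width": opening from 0.0 (shut) to 1.0 (fully open); "grip_force": force on a finger pad.
Only numpy, scipy, OpenCV 4.12 (cv2) and the standard library are available. Lean on these libraries where they do the work, as an engineer would, in place of code of your own. Each camera call takes 0.05 s, during which the arm holds its last target. There are 200 camera calls.

## Working session

There is one attempt and no reset: what is moved stays moved. The work goes in short steps, Python scripts to look and compute and a tool call to move; the robot and the scene stay as the last step left them, time stands still between calls to the robot, and variables do not carry over. Pictures are saved under pics/ and viewed, at most 15 in all, crops included, and the job is handed in when it is done.

Besides the shell and the picture viewer there is one more tool, called after ">>>" in YAML: its name, and indented under it one key for each argument. send_rows: Moves the arm, as the interface text tells. Its arguments: {"type":"object","properties":{"motion":{"type":"array","items":{"type":"object","properties":{"claw":{"type":"number"},"slide":{"type":"array","items":{"type":"number"}},"delta_rot":{"type":"array","items":{"type":"number"}}}}},"grip_force":{"type":"number"}},"required":["motion"]}

```bash
mkdir -p pics; python3 - <<'E'
from bench import ctrl
import cv2,numpy as np,pickle
d={}
for n in ("scene","top"):
    im=ctrl.get_image(n); d[n]=im
    cv2.imwrite(f"pics/{n}0.png",im["color"]); print(n,im["fx"],im["fy"],im["cx"],im["cy"]);print(np.round(im["pose"],3))
pickle.dump(d,open("im0.pkl","wb"))
s=ctrl.get_state()
for k in s: print(k,np.round(s[k],3))
E
```

```text
scene 469.2107927212358 469.2107927212358 279.3179607187612 204.94206557873463
[[-0.668  0.403 -0.626  1.346]
 [ 0.744  0.342 -0.574  0.772]
 [-0.017 -0.849 -0.529  0.769]
 [ 0.     0.     0.     1.   ]]
top 416.5621452089273 416.5621452089273 281.8584431351935 210.193518485678
[[-4.000e-03 -9.930e-01  1.210e-01  3.720e-01]
 [-1.000e+00  5.000e-03  6.000e-03  1.000e-03]
 [-6.000e-03 -1.210e-01 -9.930e-01  1.019e+00]
 [ 0.000e+00  0.000e+00  0.000e+00  1.000e+00]]
time 0.1
joint_positions [ 1.346  0.322 -0.07   1.452  0.023  1.371 -0.057]
qd [ 0.    -0.001  0.001 -0.003 -0.     0.     0.001]
joint_torque [ 1.0000e-03 -4.9257e+01 -4.0500e-01 -3.1340e+01 -6.4000e-02  3.9000e-02
  0.0000e+00]
position [ 0.154 -0.631  0.244]
tool_rot [-3.118 -0.374  0.   ]
ft_force [0.054 0.649 0.773]
torque [ 0.021  0.005 -0.024]
grip_force 0.0
grip_width 0.996
```

View pics/top0.png

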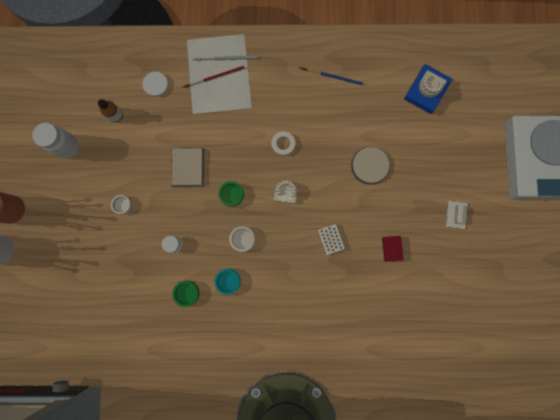

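View pics/scene0.png

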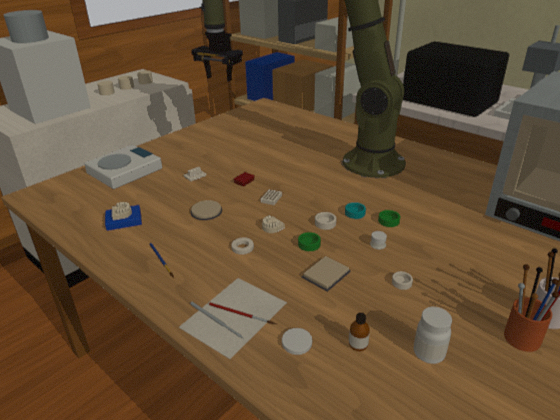

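The top view shows the following pixel positions:

| Item | Pixel (col, row) |
|---|---|
| round stand | (371,166) |
| rect stand | (187,168) |
| ring | (284,143) |
| big dish | (242,239) |
| small dish | (121,205) |
| tray | (332,240) |
| cover | (457,215) |
| plaster model | (286,191) |
| jar | (172,243) |
| red box | (393,248) |
| green/turquoise decoys | (231,194), (186,293), (228,282) |

The scene view agrees with this layout. The coarse fix comes from the top view, and I'll refine it with the wrist camera.

```bash
cat > h.py <<'E'
import numpy as np,cv2
from scipy.spatial.transform import Rotation as Rn
def px2w(im,uv,z):
    uv=np.atleast_2d(np.asarray(uv,float))
    d=np.c_[(uv[:,0]-im["cx"])/im["fx"],(uv[:,1]-im["cy"])/im["fy"],np.ones(len(uv))]@im["pose"][:3,:3].T
    o=im["pose"][:3,3]; return o+d*((z-o[2])/d[:,2])[:,None]
def w2px(im,p):
    q=(np.asarray(p)-im["pose"][:3,3])@im["pose"][:3,:3]
    return np.array([im["fx"]*q[0]/q[2]+im["cx"],im["fy"]*q[1]/q[2]+im["cy"]])
def yaw(rv):  # world angle of tool y (closing line), deg, mod 180
    y=Rn.from_rotvec(rv).as_matrix()[:,1]; return np.degrees(np.arctan2(y[1],y[0]))
def plan(pos,rv,target,close_deg=None):
    """slide mm and delta_rot (tool axes) to put the TCP at target, pointing down, closing line at close_deg"""
    R=Rn.from_rotvec(rv).as_matrix(); s=R.T@(np.asarray(target)-pos)*1000
    if close_deg is None: close_deg=yaw(rv)
    e=(close_deg-yaw(rv)+90)%180-90; c=np.radians(yaw(rv)+e)
    y=np.array([np.cos(c),np.sin(c),0]); z=np.array([0,0,-1.]); D=np.c_[np.cross(y,z),y,z]
    return np.round(s,1),np.round(Rn.from_matrix(R.T@D).as_rotvec(),3)
E
python3 - <<'E'
from h import *; import pickle
d=pickle.load(open("im0.pkl","rb")); im=d["top"]; c=im["color"]
hsv=cv2.cvtColor(c,cv2.COLOR_BGR2HSV)
m=((hsv[...,1]<70)&(hsv[...,2]>125)).astype(np.uint8)
n,l,st,ce=cv2.connectedComponentsWithStats(m)
for i in range(1,n):
    if st[i,4]>60: print(st[i],np.round(ce[i],1),np.round(px2w(im,ce[i],.012)[0],3))
for nm,p in dict(round=(371,166),rect=(187,168),red=(393,248),jar=(172,243),plaster=(286,191)).items(): print(nm,np.round(px2w(im,p,.014)[0],3))
crops=[(371,166),(187,168),(284,143),(242,239),(121,205),(332,240),(457,215),(286,191)]
row=[cv2.resize(c[v-24:v+24,u-24:u+24],(200,200),interpolation=cv2.INTER_CUBIC) for u,v in crops]
cv2.imwrite("pics/crops.png",np.vstack([np.hstack(row[:4]),np.hstack(row[4:])]))
w=__import__("bench").ctrl.get_image("wrist");print(w["fx"],w["cx"],w["cy"]);print(np.round(w["pose"],3)); cv2.imwrite("pics/w0.png",w["color"])
s=__import__("bench").ctrl.get_state();print(yaw(s["tool_rot"]),s["position"])
E
```

```text
[ 187   35   60   48 1865] [214.  55.] [0.894 0.178 0.012]
[ 191   70   60   44 1918] [222.   93.7] [0.791 0.156 0.012]
[142  72  25  23 440] [154.1  82.9] [0.821 0.329 0.012]
[423  72  22  19 193] [433.7  81.7] [ 0.819 -0.378  0.012]
[ 513  116   47   80 1897] [529.4 156.1] [ 0.626 -0.604  0.012]
[ 32 123  24  23 421] [ 43.6 134.1] [0.689 0.601 0.012]
[271 131  24  23 274] [282.6 142.2] [0.665 0.004 0.012]
[354 148  34  33 704] [368.9 164.5] [ 0.607 -0.208  0.012]
[191 158  10  21  70] [196.5 168.4] [0.599 0.217 0.012]
[274 180  22  23 292] [285.1 193. ] [ 0.537 -0.002  0.012]
[111 195  19  19 148] [121.5 204.3] [0.511 0.399 0.012]
[446 201  21  28 363] [454.8 214.2] [ 0.483 -0.413  0.012]
[318 224  26  31 334] [330.4 239.1] [ 0.423 -0.11   0.012]
[229 226  25  26 319] [243.2 238.9] [0.425 0.1   0.012]
[161 236  17  16 205] [169.1 243.6] [0.414 0.279 0.012]
round [ 0.602 -0.213  0.014]
rect [0.6   0.24  0.014]
red [ 0.401 -0.26   0.014]
jar [0.416 0.272 0.014]
plaster [ 0.541 -0.004  0.014]
315.5136572700069 276.4814979034291 212.71461737813385
[[ 0.236 -0.929 -0.284  0.233]
 [-0.972 -0.226 -0.069 -0.612]
 [-0.001  0.293 -0.956  0.383]
 [ 0.     0.     0.     1.   ]]
-76.31261979837443 [ 0.15363948 -0.63119695  0.24373582]
```

View pics/crops.png

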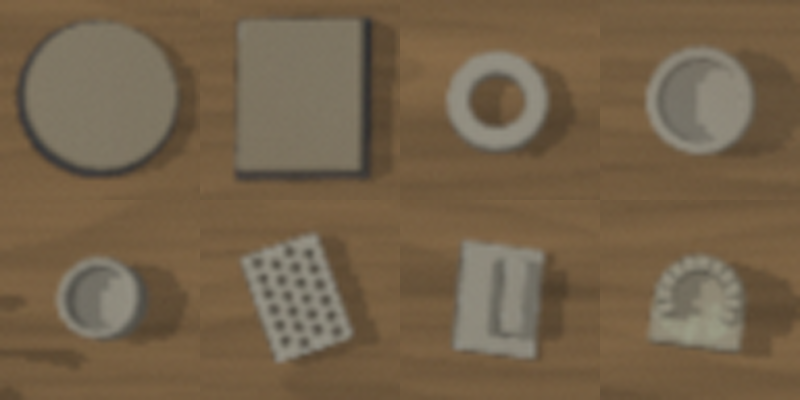

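The crops confirm the shapes. The rect stand's long side lies along world x. The tray's long axis is turned about 19° from x, and the cover's is close to x with its ridge up. I'll head toward the tray with the closing line along world y.

>>> send_rows:
  motion:
    - {"claw": 1, "slide": [170, -183, 0], "delta_rot": [0, 0, 0.239]}
    - {"claw": 1, "slide": [170, -183, 0], "delta_rot": [0, 0, 0.239]}
    - {"claw": 1, "slide": [170, -183, 0], "delta_rot": [0, 0, 0.239]}
    - {"claw": 1, "slide": [170, -183, 0], "delta_rot": [0, 0, 0.239]}
    - {"claw": 1, "slide": [170, -183, 0], "delta_rot": [0, 0, 0.239]}
  grip_force: 15

```text
time: 0.65
position: [0.2763, -0.4115, 0.2443]
tool_rot: [3.142, -0.0, -0.0]
ft_force: [1.4, 0.6, -0.1]
grip_width: 0.999
grip_force: 0.0
```

>>> send_rows:
  motion:
    - {"claw": 1, "slide": [0, 0, 0], "delta_rot": [0, 0, 0]}
    - {"claw": 1, "slide": [0, 0, 0], "delta_rot": [0, 0, 0]}

```text
time: 0.85
position: [0.2762, -0.4128, 0.2448]
tool_rot: [3.141, 0.004, -0.0]
ft_force: [-0.3, -0.1, -0.1]
grip_width: 0.997
grip_force: 0.0
```

>>> send_rows:
  motion:
    - {"claw": 1, "slide": [164, -183, 0], "delta_rot": [0, 0, 0]}
    - {"claw": 1, "slide": [164, -183, 0], "delta_rot": [0, 0, 0]}
    - {"claw": 1, "slide": [164, -183, 0], "delta_rot": [0, 0, 0]}
    - {"claw": 1, "slide": [164, -183, 0], "delta_rot": [0, 0, 0]}
    - {"claw": 1, "slide": [164, -183, 0], "delta_rot": [0, 0, 0]}

```text
time: 1.35
position: [0.4405, -0.2306, 0.2446]
tool_rot: [3.141, -0.004, 0.001]
ft_force: [0.7, -1.4, 0.5]
grip_width: 0.996
grip_force: 0.0
```

>>> send_rows:
  motion:
    - {"claw": 1, "slide": [0, -20, 0], "delta_rot": [0, 0, 0]}
    - {"claw": 1, "slide": [0, -20, 0], "delta_rot": [0, 0, 0]}
    - {"claw": 1, "slide": [0, -20, 0], "delta_rot": [0, 0, 0]}

```text
time: 1.65
position: [0.4387, -0.2126, 0.2443]
tool_rot: [3.141, -0.004, -0.001]
ft_force: [-1.0, -0.5, 1.0]
grip_width: 1.006
grip_force: 0.0
```

```bash
python3 - <<'E'
from h import *; from bench import ctrl; import pickle
w=ctrl.get_image("wrist"); pickle.dump(w,open("w1.pkl","wb")); cv2.imwrite("pics/w1.png",w["color"])
print(np.round(w["pose"],4)); print(ctrl.get_state()["position"])
E
```

```text
[[-0.0029 -0.9561 -0.293   0.5201]
 [-1.      0.0033 -0.001  -0.2123]
 [ 0.0019  0.293  -0.9561  0.3841]
 [ 0.      0.      0.      1.    ]]
[ 0.43851013 -0.21316032  0.24436082]
```

View pics/w1.png

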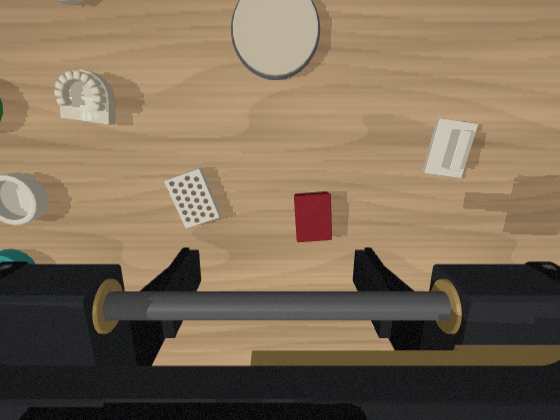

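The wrist view shows the round stand near (276,30), the tray at (192,198), the cover at (452,148), and the red box at (313,217). The plaster model is at (84,97) and the big dish is at the left edge at (15,198). Next I'll measure the tray, cover and round stand.

```bash
cat >> h.py <<'E'
def measure(im,xy,h,half=45,zc=None,sat=None):
    """blob of low saturation near xy; its hull cast on mid height (or zc). returns centre, minAreaRect sizes, long-axis angle deg, bbox sizes"""
    zc=h/2 if zc is None else zc
    u,v=w2px(im,[xy[0],xy[1],zc]).astype(int); c=im["color"]
    y0,y1,x0,x1=max(v-half,0),min(v+half,420),max(u-half,0),min(u+half,560)
    S=cv2.GaussianBlur(cv2.cvtColor(c[y0:y1,x0:x1],cv2.COLOR_BGR2HSV),(3,3),0)
    t,m=cv2.threshold(S[...,1],sat or 0,255,cv2.THRESH_BINARY_INV+(0 if sat else cv2.THRESH_OTSU))
    m[S[...,2]<100]=0
    m=cv2.morphologyEx(m,cv2.MORPH_OPEN,np.ones((3,3)))
    cs,_=cv2.findContours(m,cv2.RETR_EXTERNAL,cv2.CHAIN_APPROX_NONE)
    k=max(cs,key=cv2.contourArea); hull=cv2.convexHull(k)[:,0]+[x0,y0]
    P=px2w(im,hull,zc)[:,:2].astype(np.float32)
    (cx,cy),(a,b),g=cv2.minAreaRect(P*1000)
    g=g if a>=b else g+90
    bb=(P.max(0)+P.min(0))/2
    return dict(t=t,rect=np.round([cx,cy],1),size=np.round(sorted([a,b])[::-1],1),ang=round((g+90)%180-90,1),bbox=np.round(bb*1000,1),ext=np.round(np.ptp(P,0)*1000,1))
E
python3 - <<'E'
from h import *; import pickle
w=pickle.load(open("w1.pkl","rb"))
print("tray",measure(w,(.423,-.11),.014)); print("cover",measure(w,(.483,-.413),.008))
print("round",measure(w,(.607,-.21),.014,60,.014))
t=pickle.load(open("im0.pkl","rb"))["top"]
for n,p,h,z in [("round",(.605,-.21),.014,.014),("rect",(.6,.24),.014,.014),("ring",(.665,.004),.014,None),("big",(.425,.1),.022,None),("small",(.511,.399),.018,None),("tray",(.423,-.11),.014,None),("cover",(.483,-.413),.008,None)]:
    print(n,measure(t,p,h,28,z))
E
```

```text
tray {'t': 64.0, 'rect': array([ 423.2, -109.8]), 'size': array([66.3, 50. ]), 'ang': 18.9, 'bbox': array([ 423.4, -109.7], dtype=float32), 'ext': array([74.9, 64.9], dtype=float32)}
cover {'t': 60.0, 'rect': array([ 482.7, -417.7]), 'size': array([64.8, 49.4]), 'ang': -8.1, 'bbox': array([ 482.9, -418. ], dtype=float32), 'ext': array([69. , 56.5], dtype=float32)}
round {'t': 67.0, 'rect': array([ 597.2, -211.4]), 'size': array([91.7, 71.4]), 'ang': 89.9, 'bbox': array([ 597.2, -211.4], dtype=float32), 'ext': array([71.4, 91.8], dtype=float32)}
round {'t': 84.0, 'rect': array([ 607.7, -213.2]), 'size': array([88.8, 85.4]), 'ang': 89.7, 'bbox': array([ 607.7, -213.2], dtype=float32), 'ext': array([85.6, 88.9], dtype=float32)}
rect {'t': 84.0, 'rect': array([605.2, 242.1]), 'size': array([90.6, 72.7]), 'ang': -0.3, 'bbox': array([605.2, 242.2], dtype=float32), 'ext': array([90.9, 73. ], dtype=float32)}
ring {'t': 77.0, 'rect': array([664. ,   3.1]), 'size': array([61.6, 59.9]), 'ang': -0.3, 'bbox': array([664.,   3.], dtype=float32), 'ext': array([61.6, 60. ], dtype=float32)}
big {'t': 75.0, 'rect': array([426. , 104.4]), 'size': array([60.7, 60.4]), 'ang': 89.8, 'bbox': array([426. , 104.4], dtype=float32), 'ext': array([60.5, 60.6], dtype=float32)}
small {'t': 75.0, 'rect': array([511. , 400.8]), 'size': array([47.8, 43.6]), 'ang': -19.4, 'bbox': array([510.7, 403.1], dtype=float32), 'ext': array([47.1, 44.4], dtype=float32)}
tray {'t': 75.0, 'rect': array([ 424.3, -111.7]), 'size': array([66.5, 49.2]), 'ang': 18.5, 'bbox': array([ 424.2, -112.2], dtype=float32), 'ext': array([72.6, 62.4], dtype=float32)}
cover {'t': 74.0, 'rect': array([ 482.9, -419.1]), 'size': array([66.1, 49.8]), 'ang': -8.1, 'bbox': array([ 482.8, -419.2], dtype=float32), 'ext': array([66.6, 56.5], dtype=float32)}
```

Both views agree to within 2 mm and the sizes match: tray (423.5,-110) at 18.9°, cover (483,-418) at -8.1°, round stand (608,-212), rect stand (605,242) at about 0°. Now moving to grasp the tray.

>>> send_rows:
  motion:
    - {"claw": 1, "slide": [-16, -102, 140], "delta_rot": [0, 0, -0.33]}
    - {"claw": 1, "slide": [-16, -102, 140], "delta_rot": [0, 0, -0.33]}
    - {"claw": 1, "slide": [-16, -102, 140], "delta_rot": [0, 0, -0.33]}
    - {"claw": 1, "slide": [-16, -102, 140], "delta_rot": [0, 0, -0.33]}
    - {"claw": 1, "slide": [-16, -102, 140], "delta_rot": [0, 0, -0.33]}

```text
time: 2.2
position: [0.4206, -0.1082, 0.1018]
tool_rot: [-3.096, -0.515, 0.009]
ft_force: [-0.5, -0.5, -0.2]
grip_width: 0.996
grip_force: 0.0
```

>>> send_rows:
  motion:
    - {"claw": 1, "slide": [0, 0, 0], "delta_rot": [0, 0, 0]}
    - {"claw": 1, "slide": [0, 0, 0], "delta_rot": [0, 0, 0]}
    - {"claw": 1, "slide": [0, 0, 0], "delta_rot": [0, 0, 0]}

```text
time: 2.5
position: [0.4249, -0.1104, 0.106]
tool_rot: [3.098, 0.511, 0.004]
ft_force: [0.1, 0.4, -0.2]
grip_width: 1.002
grip_force: 0.0
```

```bash
python3 - <<'E'
from h import *; from bench import ctrl; import pickle
w=ctrl.get_image("wrist"); s=ctrl.get_state(); print(s["position"],yaw(s["tool_rot"]))
print("tray",measure(w,(.4235,-.11),.014,70)); print(plan(s["position"],s["tool_rot"],[.4235,-.11,.025],108.9))
cv2.imwrite("pics/w2.png",w["color"])
E
```

```text
[ 0.42467382 -0.11002374  0.10578442] -71.22612436144283
tray {'t': 63.0, 'rect': array([ 423.2, -110. ]), 'size': array([67.6, 47.2]), 'ang': 18.7, 'bbox': array([ 422.9, -110.3], dtype=float32), 'ext': array([77.9, 64.6], dtype=float32)}
(array([-1.3, -0.5, 80.8]), array([ 0.002, -0.002, -0.002]))
```

>>> send_rows:
  motion:
    - {"claw": 1, "slide": [-1, 0, 35], "delta_rot": [0, 0, 0]}
    - {"claw": 1, "slide": [-1, 0, 60], "delta_rot": [0, 0, 0]}
    - {"claw": 1, "slide": [-1, 0, 75], "delta_rot": [0, 0, 0]}
    - {"claw": 1, "slide": [-1, 0, 81], "delta_rot": [0, 0, 0]}
    - {"claw": 1, "slide": [-1, 0, 81], "delta_rot": [0, 0, 0]}

```text
time: 3.05
position: [0.423, -0.1093, 0.0236]
tool_rot: [-3.099, -0.515, 0.0]
ft_force: [0.4, 1.2, 0.4]
grip_width: 1.003
grip_force: 0.0
```

>>> send_rows:
  motion:
    - {"claw": -1, "slide": [0, 0, 0], "delta_rot": [0, 0, 0]}
    - {"claw": -1, "slide": [0, 0, 0], "delta_rot": [0, 0, 0]}
    - {"claw": -1, "slide": [0, 0, 0], "delta_rot": [0, 0, 0]}
    - {"claw": -1, "slide": [0, 0, 0], "delta_rot": [0, 0, 0]}
    - {"claw": -1, "slide": [0, 0, 0], "delta_rot": [0, 0, 0]}
  grip_force: 20

```text
time: 3.55
position: [0.4228, -0.109, 0.0238]
tool_rot: [3.099, 0.516, 0.0]
ft_force: [-0.4, 0.2, 0.1]
grip_width: 0.63
grip_force: 0.0
```

>>> send_rows:
  motion:
    - {"claw": -1, "slide": [0, 0, 0], "delta_rot": [0, 0, 0]}
    - {"claw": -1, "slide": [0, 0, 0], "delta_rot": [0, 0, 0]}

```text
time: 3.75
position: [0.4228, -0.109, 0.0236]
tool_rot: [3.099, 0.516, 0.0]
ft_force: [-0.3, 0.2, 1.1]
grip_width: 0.526
grip_force: 20.0
```

Tray gripped: opening 0.526 × 87 = 45.8 mm, as expected. I'll lift it, square up, and look at the rect stand from (0.50, 0.24).

>>> send_rows:
  motion:
    - {"claw": -1, "slide": [0, 0, -20], "delta_rot": [0, 0, 0]}
    - {"claw": -1, "slide": [0, 0, -60], "delta_rot": [0, 0, 0.11]}
    - {"claw": -1, "slide": [0, 0, -100], "delta_rot": [0, 0, 0.22]}
    - {"claw": -1, "slide": [0, 0, -140], "delta_rot": [0, 0, 0.33]}
    - {"claw": -1, "slide": [0, 0, -170], "delta_rot": [0, 0, 0.33]}

```text
time: 4.25
position: [0.4232, -0.1089, 0.196]
tool_rot: [3.14, -0.004, 0.003]
ft_force: [1.3, -0.0, -1.1]
grip_width: 0.524
grip_force: 20.0
```

>>> send_rows:
  motion:
    - {"claw": -1, "slide": [10, -40, 0], "delta_rot": [0, 0, 0]}
    - {"claw": -1, "slide": [20, -88, 0], "delta_rot": [0, 0, 0]}
    - {"claw": -1, "slide": [30, -136, 0], "delta_rot": [0, 0, 0]}
    - {"claw": -1, "slide": [40, -184, 0], "delta_rot": [0, 0, 0]}
    - {"claw": -1, "slide": [50, -232, 0], "delta_rot": [0, 0, 0]}

```text
time: 4.75
position: [0.4727, 0.1248, 0.1937]
tool_rot: [3.141, -0.001, 0.001]
ft_force: [0.1, -0.7, -2.6]
grip_width: 0.527
grip_force: 20.0
```

>>> send_rows:
  motion:
    - {"claw": -1, "slide": [10, -45, 0], "delta_rot": [0, 0, 0]}
    - {"claw": -1, "slide": [20, -85, 0], "delta_rot": [0, 0, 0]}
    - {"claw": -1, "slide": [27, -119, 0], "delta_rot": [0, 0, 0]}
    - {"claw": -1, "slide": [27, -119, 0], "delta_rot": [0, 0, 0]}
    - {"claw": -1, "slide": [27, -119, 0], "delta_rot": [0, 0, 0]}

```text
time: 5.25
position: [0.4991, 0.2428, 0.1929]
tool_rot: [3.142, 0.003, -0.003]
ft_force: [0.2, -1.1, 0.3]
grip_width: 0.526
grip_force: 20.0
```

```bash
python3 - <<'E'
from h import *; from bench import ctrl; import pickle
w=ctrl.get_image("wrist"); s=ctrl.get_state(); print(s["position"],yaw(s["tool_rot"]),s["grip_force"],s["grip_width"])
print("rect",measure(w,(.605,.242),.014,80,.014)); print("ring",measure(w,(.664,.003),.014,50)); print("small",measure(w,(.511,.401),.018,50));print("big",measure(w,(.426,.1044),.022,50))
pickle.dump(w,open("w3.pkl","wb"));cv2.imwrite("pics/w3.png",w["color"])
E
```

```text
[0.49952158 0.2412961  0.19290228] -90.01366413259672 19.99969571828842 0.5287079112049204
rect {'t': 65.0, 'rect': array([603.8, 243.4]), 'size': array([94.1, 77.6]), 'ang': 0.1, 'bbox': array([603.8, 243.5], dtype=float32), 'ext': array([94.3, 77.5], dtype=float32)}
ring {'t': 60.0, 'rect': array([656.4,   9.2]), 'size': array([57.7, 47.2]), 'ang': -89.9, 'bbox': array([656.4,   9.2], dtype=float32), 'ext': array([47.2, 57.7], dtype=float32)}
small {'t': 59.0, 'rect': array([509.9, 402.4]), 'size': array([55.3, 48.2]), 'ang': -69.3, 'bbox': array([509.6, 402.7], dtype=float32), 'ext': array([49.1, 54.5], dtype=float32)}
big {'t': 58.0, 'rect': array([440.3, 103.6]), 'size': array([68.4, 37.2]), 'ang': -89.9, 'bbox': array([440.3, 103.6], dtype=float32), 'ext': array([37.2, 68.4], dtype=float32)}
```

View pics/w3.png

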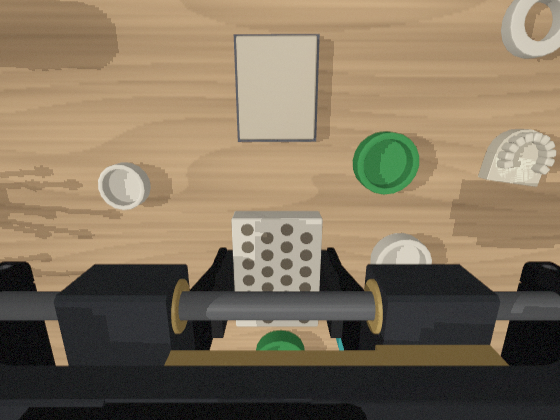

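The view shows the tray held square with its front edge at row 219, as predicted. The rect stand fills (235..319, 35..142), so its centre is about (604.3, 242.7). The small dish is at (123,186), and the ring is at the upper right.

>>> send_rows:
  motion:
    - {"claw": -1, "slide": [40, 0, 20], "delta_rot": [0, 0, 0]}
    - {"claw": -1, "slide": [80, -1, 45], "delta_rot": [0, 0, 0]}
    - {"claw": -1, "slide": [105, -1, 80], "delta_rot": [0, 0, 0]}
    - {"claw": -1, "slide": [105, -1, 115], "delta_rot": [0, 0, 0]}
    - {"claw": -1, "slide": [105, -1, 135], "delta_rot": [0, 0, 0]}

```text
time: 5.8
position: [0.6043, 0.239, 0.0547]
tool_rot: [3.138, -0.007, -0.007]
ft_force: [-0.1, 0.3, -1.2]
grip_width: 0.527
grip_force: 20.0
```

>>> send_rows:
  motion:
    - {"claw": -1, "slide": [0, 0, 0], "delta_rot": [0, 0, 0]}
    - {"claw": -1, "slide": [0, 0, 0], "delta_rot": [0, 0, 0]}
    - {"claw": -1, "slide": [0, 0, 0], "delta_rot": [0, 0, 0]}

```text
time: 6.1
position: [0.6061, 0.2427, 0.0607]
tool_rot: [-3.141, 0.002, -0.005]
ft_force: [0.2, 0.1, -1.6]
grip_width: 0.527
grip_force: 20.0
```

>>> send_rows:
  motion:
    - {"claw": -1, "slide": [-1, 0, 10], "delta_rot": [0, 0, 0]}
    - {"claw": -1, "slide": [-1, 0, 17], "delta_rot": [0, 0, 0]}
    - {"claw": -1, "slide": [-1, 0, 21], "delta_rot": [0, 0, 0]}
    - {"claw": -1, "slide": [-1, 0, 21], "delta_rot": [0, 0, 0]}
    - {"claw": -1, "slide": [-1, 0, 21], "delta_rot": [0, 0, 0]}

```text
time: 6.6
position: [0.6037, 0.243, 0.0375]
tool_rot: [3.141, -0.0, -0.0]
ft_force: [-0.4, -0.3, 1.8]
grip_width: 0.529
grip_force: 20.0
```

```bash
python3 - <<'E'
from bench import ctrl
s=ctrl.get_state(); print(s["position"],s["ft_force"],s["tool_rot"])
E
```

```text
[0.60370259 0.24295377 0.03754372] [-0.39009898 -0.2672175   1.8329388 ] [ 3.14110544e+00 -1.67291934e-04 -3.33705025e-04]
```

In contact with the stand at the predicted height. Releasing, rising and backing off to look.

>>> send_rows:
  motion:
    - {"claw": 0.3, "slide": [0, 0, 0], "delta_rot": [0, 0, 0]}
    - {"claw": 0.6, "slide": [0, 0, 0], "delta_rot": [0, 0, 0]}
    - {"claw": 1, "slide": [0, 0, 0], "delta_rot": [0, 0, 0]}
    - {"claw": 1, "slide": [0, 0, -10], "delta_rot": [0, 0, 0]}
    - {"claw": 1, "slide": [0, 0, -40], "delta_rot": [0, 0, 0]}

```text
time: 7.1
position: [0.6019, 0.2419, 0.0754]
tool_rot: [3.14, -0.0, -0.009]
ft_force: [-0.1, -1.0, -0.7]
grip_width: 0.896
grip_force: 0.0
```

>>> send_rows:
  motion:
    - {"claw": 1, "slide": [-10, 0, -40], "delta_rot": [0, 0, 0]}
    - {"claw": 1, "slide": [-40, 0, -80], "delta_rot": [0, 0, 0]}
    - {"claw": 1, "slide": [-80, 0, -110], "delta_rot": [0, 0, 0]}
    - {"claw": 1, "slide": [-90, 0, -120], "delta_rot": [0, 0, 0]}
    - {"claw": 1, "slide": [-90, 0, -120], "delta_rot": [0, 0, 0]}

```text
time: 7.6
position: [0.5134, 0.2445, 0.2006]
tool_rot: [3.141, 0.003, 0.008]
ft_force: [0.5, -0.0, 0.0]
grip_width: 0.999
grip_force: 0.0
```

>>> send_rows:
  motion:
    - {"claw": 1, "slide": [0, 0, 0], "delta_rot": [0, 0, 0]}
    - {"claw": 1, "slide": [0, 0, 0], "delta_rot": [0, 0, 0]}

```text
time: 7.8
position: [0.5144, 0.2422, 0.1965]
tool_rot: [3.141, -0.003, -0.002]
ft_force: [0.1, 0.3, -0.3]
grip_width: 0.998
grip_force: 0.0
```

```bash
python3 - <<'E'
from h import *; from bench import ctrl; import pickle
w=ctrl.get_image("wrist"); s=ctrl.get_state(); print(s["position"],yaw(s["tool_rot"]))
pickle.dump(w,open("w4.pkl","wb"))
u,v=w2px(w,[.604,.243,.02]).astype(int); print(u,v); cv2.imwrite("pics/w4.png",cv2.resize(w["color"][max(v-80,0):v+80,u-100:u+100],None,fx=3,fy=3,interpolation=cv2.INTER_CUBIC))
E
```

```text
[0.51424703 0.24231917 0.19630045] -90.08106709873472
275 106
```

View pics/w4.png

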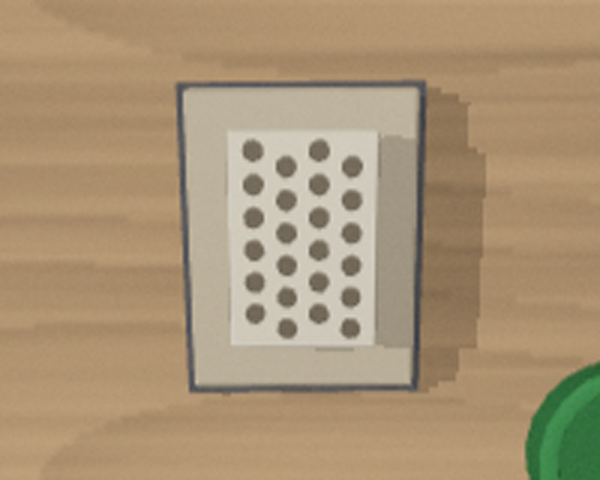

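The crop shows the tray on the slab: tray corners (228,131) to (375,346), slab corners (183,87) to (415,384), parallel by eye. I'll cast both to check the centring.

```bash
python3 - <<'E'
from h import *; import pickle
w=pickle.load(open("w4.pkl","rb")); o=np.array([175,26])
f=lambda c,z: px2w(w,(np.array(c)+.5)/3-.5+o,z)[:,:2]*1000
T=f([(228,131),(379,131),(375,346),(231,346)],.028); S=f([(183,87),(421,87),(414,384),(194,386)],.014)
for n,P in (("tray",T),("slab",S)):
    e=[np.linalg.norm(P[i]-P[(i+1)%4]) for i in range(4)]; d=P[0]-P[3]+P[1]-P[2]
    print(n,np.round(P.mean(0),1),np.round(e,1),np.degrees(np.arctan2(d[1],d[0])).round(1))
E
```

```text
tray [604.3 242.8] [45.1 62.9 45.9 62.8] -0.3
slab [604.5 242.8] [73.5 90.7 74.1 91.3] 0.2
```

Tray centred to 0.2 mm and square to 0.5°. Next is the big dish.

>>> send_rows:
  motion:
    - {"claw": 1, "slide": [-24, 40, 0], "delta_rot": [0, 0, 0]}
    - {"claw": 1, "slide": [-48, 80, 20], "delta_rot": [0, 0, 0]}
    - {"claw": 1, "slide": [-72, 120, 40], "delta_rot": [0, 0, 0]}
    - {"claw": 1, "slide": [-88, 138, 65], "delta_rot": [0, 0, 0]}
    - {"claw": 1, "slide": [-88, 138, 65], "delta_rot": [0, 0, 0]}

```text
time: 8.35
position: [0.4212, 0.1005, 0.1284]
tool_rot: [3.138, -0.009, -0.014]
ft_force: [0.2, 0.5, -0.4]
grip_width: 0.999
grip_force: 0.0
```

>>> send_rows:
  motion:
    - {"claw": 1, "slide": [0, 0, 0], "delta_rot": [0, 0, 0]}
    - {"claw": 1, "slide": [0, 0, 0], "delta_rot": [0, 0, 0]}
    - {"claw": 1, "slide": [0, 0, 0], "delta_rot": [0, 0, 0]}

```text
time: 8.65
position: [0.427, 0.1065, 0.1334]
tool_rot: [-3.14, -0.003, -0.002]
ft_force: [-0.5, -0.4, 0.1]
grip_width: 1.001
grip_force: 0.0
```

```bash
python3 - <<'E'
from h import *; from bench import ctrl
w=ctrl.get_image("wrist"); s=ctrl.get_state(); print(s["position"],yaw(s["tool_rot"]))
r=measure(w,(.426,.1044),.022,60); print(r)
print(plan(s["position"],s["tool_rot"],[*(r["bbox"]/1000),.025],90)); cv2.imwrite("pics/w5.png",w["color"])
E
```

```text
[0.42682961 0.1064052  0.13326183] -89.90738828457712
{'t': 60.0, 'rect': array([423.7, 104.3]), 'size': array([66.7, 63.2]), 'ang': -15.1, 'bbox': array([423.7, 104.7], dtype=float32), 'ext': array([66.9, 63.2], dtype=float32)}
(array([ -3.3,   1.8, 108.3]), array([-0.001, -0.001,  0.002]))
```

View pics/w5.png

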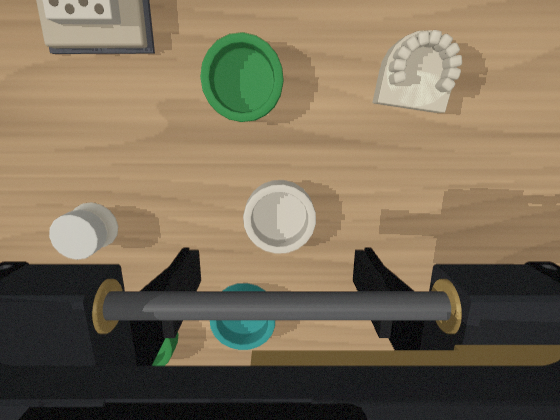

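The big dish sits at (280,216) between the fingers; the jar (84,230) and decoys are clear of them. Grasping it.

>>> send_rows:
  motion:
    - {"claw": 1, "slide": [-2.5, 1.5, 40], "delta_rot": [0, 0, 0]}
    - {"claw": 1, "slide": [-2.5, 1.5, 75], "delta_rot": [0, 0, 0]}
    - {"claw": 1, "slide": [-2.5, 1.5, 98], "delta_rot": [0, 0, 0]}
    - {"claw": 1, "slide": [-2.5, 1.5, 107], "delta_rot": [0, 0, 0]}
    - {"claw": 1, "slide": [-2.5, 1.5, 107], "delta_rot": [0, 0, 0]}

```text
time: 9.2
position: [0.4228, 0.1043, 0.0249]
tool_rot: [-3.14, -0.001, 0.003]
ft_force: [-0.5, 1.1, 0.9]
grip_width: 1.0
grip_force: 0.0
```

>>> send_rows:
  motion:
    - {"claw": 0.6, "slide": [0, 0, 0], "delta_rot": [0, 0, 0]}
    - {"claw": -1, "slide": [0, 0, 0], "delta_rot": [0, 0, 0]}
    - {"claw": -1, "slide": [0, 0, 0], "delta_rot": [0, 0, 0]}
    - {"claw": -1, "slide": [0, 0, 0], "delta_rot": [0, 0, 0]}
    - {"claw": -1, "slide": [0, 0, 0], "delta_rot": [0, 0, 0]}
  grip_force: 20

```text
time: 9.7
position: [0.4239, 0.1035, 0.0262]
tool_rot: [3.141, -0.001, 0.002]
ft_force: [-0.8, -0.3, 5.0]
grip_width: 0.706
grip_force: 20.0
```

>>> send_rows:
  motion:
    - {"claw": -1, "slide": [0, 0, -15], "delta_rot": [0, 0, 0]}
    - {"claw": -1, "slide": [0, 0, -50], "delta_rot": [0, 0, 0]}
    - {"claw": -1, "slide": [0, 0, -95], "delta_rot": [0, 0, 0]}
    - {"claw": -1, "slide": [0, 0, -140], "delta_rot": [0, 0, 0]}
    - {"claw": -1, "slide": [5, 20, -165], "delta_rot": [0, 0, 0]}

```text
time: 10.2
position: [0.4291, 0.0863, 0.1941]
tool_rot: [3.141, 0.007, 0.008]
ft_force: [0.2, -0.1, -1.7]
grip_width: 0.704
grip_force: 20.0
```

>>> send_rows:
  motion:
    - {"claw": -1, "slide": [10, 45, 0], "delta_rot": [0, 0, 0]}
    - {"claw": -1, "slide": [20, 93, 0], "delta_rot": [0, 0, 0]}
    - {"claw": -1, "slide": [30, 141, 0], "delta_rot": [0, 0, 0]}
    - {"claw": -1, "slide": [40, 189, 0], "delta_rot": [0, 0, 0]}
    - {"claw": -1, "slide": [50, 237, 0], "delta_rot": [0, 0, 0]}

```text
time: 10.7
position: [0.478, -0.1554, 0.1904]
tool_rot: [3.141, -0.0, -0.0]
ft_force: [0.9, 0.6, -0.4]
grip_width: 0.701
grip_force: 20.0
```

>>> send_rows:
  motion:
    - {"claw": -1, "slide": [10, 35, 0], "delta_rot": [0, 0, 0]}
    - {"claw": -1, "slide": [20, 59, 0], "delta_rot": [0, 0, 0]}
    - {"claw": -1, "slide": [20, 59, 0], "delta_rot": [0, 0, 0]}
    - {"claw": -1, "slide": [20, 59, 0], "delta_rot": [0, 0, 0]}
    - {"claw": -1, "slide": [20, 59, 0], "delta_rot": [0, 0, 0]}

```text
time: 11.2
position: [0.498, -0.2109, 0.1903]
tool_rot: [-3.141, -0.002, 0.001]
ft_force: [0.2, 0.7, -1.1]
grip_width: 0.703
grip_force: 20.0
```

```bash
python3 - <<'E'
from h import *; from bench import ctrl; import pickle
w=ctrl.get_image("wrist"); s=ctrl.get_state(); p=s["position"]; print(p,yaw(s["tool_rot"]),s["grip_width"])
print("round",measure(w,(.608,-.212),.014,80,.014)); print("ring",measure(w,(.664,.003),.014,50))
# held dish: rim top plane, front rim edge expected px
zt=p[2]-.0262+.022
print("front rim px if centred",w2px(w,[p[0]+.031,p[1],zt]),"front base",w2px(w,[p[0]+.031,p[1],zt-.022]))
pickle.dump(w,open("w6.pkl","wb"));cv2.imwrite("pics/w6.png",w["color"])
E
```

```text
[ 0.49808742 -0.21089271  0.1905308 ] -89.88910651260298 0.7036684974030595
round {'t': 67.0, 'rect': array([ 607.4, -211. ]), 'size': array([92.3, 90.6]), 'ang': -71.9, 'bbox': array([ 606.7, -211.3], dtype=float32), 'ext': array([91.8, 92.3], dtype=float32)}
ring {'t': 62.0, 'rect': array([655.4,   5.3]), 'size': array([67.2, 44.3]), 'ang': -89.9, 'bbox': array([655.4,   5.3], dtype=float32), 'ext': array([44.3, 67.2], dtype=float32)}
front rim px if centred [277.13188008 224.97918685] front base [277.03639705 211.75579334]
```

View pics/w6.png

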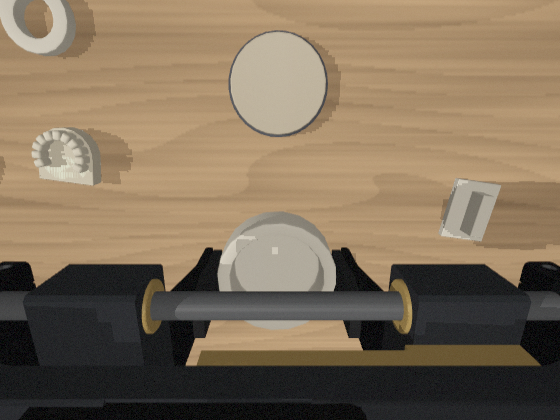

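The held dish's base edge at row 211 matches the prediction, so it is centred in the grip. The stand sits at (278,83), about (607,-211.5). Placing it.

>>> send_rows:
  motion:
    - {"claw": -1, "slide": [45, 0.5, 10], "delta_rot": [0, 0, 0]}
    - {"claw": -1, "slide": [85, 0.5, 30], "delta_rot": [0, 0, 0]}
    - {"claw": -1, "slide": [109, 0.5, 65], "delta_rot": [0, 0, 0]}
    - {"claw": -1, "slide": [109, 0.5, 105], "delta_rot": [0, 0, 0]}
    - {"claw": -1, "slide": [109, 0.5, 130], "delta_rot": [0, 0, 0]}

```text
time: 11.75
position: [0.6063, -0.2106, 0.0575]
tool_rot: [-3.14, -0.004, 0.005]
ft_force: [0.1, -0.7, -1.9]
grip_width: 0.7
grip_force: 20.0
```

>>> send_rows:
  motion:
    - {"claw": -1, "slide": [0, 0, 0], "delta_rot": [0, 0, 0]}
    - {"claw": -1, "slide": [0, 0, 0], "delta_rot": [0, 0, 0]}
    - {"claw": -1, "slide": [0, 0, 0], "delta_rot": [0, 0, 0]}
    - {"claw": -1, "slide": [0, 0, 0], "delta_rot": [0, 0, 0]}

```text
time: 12.15
position: [0.6086, -0.2133, 0.0631]
tool_rot: [3.14, -0.0, 0.006]
ft_force: [-0.0, -0.4, -0.7]
grip_width: 0.704
grip_force: 20.0
```

>>> send_rows:
  motion:
    - {"claw": -1, "slide": [-1, -1, 12], "delta_rot": [0, 0, 0]}
    - {"claw": -1, "slide": [-1, -1, 19], "delta_rot": [0, 0, 0]}
    - {"claw": -1, "slide": [-1, -1, 22], "delta_rot": [0, 0, 0]}
    - {"claw": -1, "slide": [-1, -1, 22], "delta_rot": [0, 0, 0]}
    - {"claw": -1, "slide": [-1, -1, 22], "delta_rot": [0, 0, 0]}

```text
time: 12.65
position: [0.6058, -0.212, 0.0398]
tool_rot: [3.141, -0.001, -0.002]
ft_force: [-4.7, 0.9, 9.7]
grip_width: 0.701
grip_force: 20.0
```

>>> send_rows:
  motion:
    - {"claw": -1, "slide": [0, 0, 0], "delta_rot": [0, 0, 0]}

```text
time: 12.75
position: [0.6058, -0.212, 0.0398]
tool_rot: [3.141, -0.001, -0.002]
ft_force: [-3.7, 0.5, 10.1]
grip_width: 0.704
grip_force: 20.0
```

>>> send_rows:
  motion:
    - {"claw": -1, "slide": [0.5, 0, -1], "delta_rot": [0, 0, 0]}
    - {"claw": 0.6, "slide": [0.5, 0, -1], "delta_rot": [0, 0, 0]}
    - {"claw": 1, "slide": [0.5, 0, -1], "delta_rot": [0, 0, 0]}
    - {"claw": 1, "slide": [0.5, 0, -1], "delta_rot": [0, 0, 0]}
    - {"claw": 1, "slide": [0.5, 0, -1], "delta_rot": [0, 0, 0]}

```text
time: 13.25
position: [0.6066, -0.2119, 0.0392]
tool_rot: [-3.141, 0.0, 0.0]
ft_force: [0.4, -0.6, 0.3]
grip_width: 0.956
grip_force: 0.0
```

>>> send_rows:
  motion:
    - {"claw": 1, "slide": [0, 0, -20], "delta_rot": [0, 0, 0]}
    - {"claw": 1, "slide": [0, 0, -60], "delta_rot": [0, 0, 0]}
    - {"claw": 1, "slide": [-30, 0, -100], "delta_rot": [0, 0, 0]}
    - {"claw": 1, "slide": [-75, 0, -140], "delta_rot": [0, 0, 0]}
    - {"claw": 1, "slide": [-85, 0, -150], "delta_rot": [0, 0, 0]}

```text
time: 13.75
position: [0.5207, -0.2124, 0.1924]
tool_rot: [3.139, -0.001, 0.003]
ft_force: [0.3, -0.8, -0.8]
grip_width: 1.004
grip_force: 0.0
```

>>> send_rows:
  motion:
    - {"claw": 1, "slide": [0, 0, 0], "delta_rot": [0, 0, 0]}
    - {"claw": 1, "slide": [0, 0, 0], "delta_rot": [0, 0, 0]}
    - {"claw": 1, "slide": [0, 0, 0], "delta_rot": [0, 0, 0]}

```text
time: 14.05
position: [0.5219, -0.2115, 0.1883]
tool_rot: [-3.14, -0.001, 0.002]
ft_force: [-0.1, -0.3, 0.8]
grip_width: 1.001
grip_force: 0.0
```

```bash
python3 - <<'E'
from h import *; from bench import ctrl; import pickle
w=ctrl.get_image("wrist"); s=ctrl.get_state(); print(s["position"],yaw(s["tool_rot"]))
pickle.dump(w,open("w7.pkl","wb"))
u,v=w2px(w,[.607,-.2115,.02]).astype(int); print(u,v,max(v-80,0)); cv2.imwrite("pics/w7.png",cv2.resize(w["color"][max(v-80,0):v+80,u-100:u+100],None,fx=3,fy=3,interpolation=cv2.INTER_CUBIC))
E
```

```text
[ 0.52192478 -0.21135396  0.18809139] -89.9600321118554
276 111 31
```

View pics/w7.png

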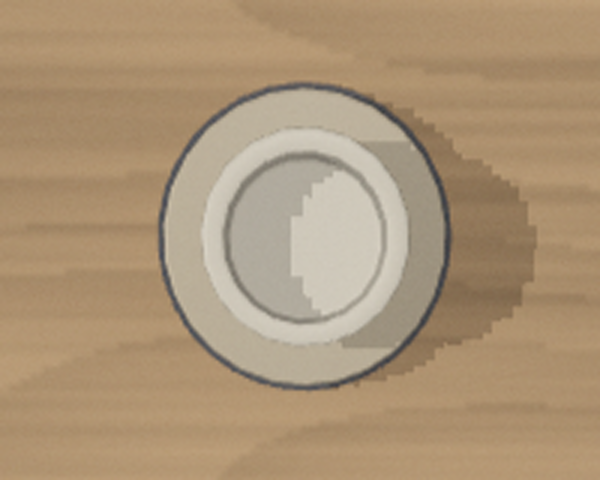

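The crop shows the dish rim over x 202..409 and y 127..345, and the slab over x 165..446 and y 88..386. They look concentric, so next come the numbers and a plan to the ring.

```bash
python3 - <<'E'
from h import *; from bench import ctrl; import pickle
w=pickle.load(open("w7.pkl","rb")); o=np.array([176,31])
f=lambda c,z: px2w(w,(np.array(c)+.5)/3-.5+o,z)[:,:2]*1000
for n,x0,x1,y0,y1,z in (("rim",202,409,127,345,.036),("slab",165,446,88,386,.014)):
    mx,my=(x0+x1)/2,(y0+y1)/2
    P=f([(x0,my),(x1,my),(mx,y0),(mx,y1)],z); print(n,"centre",[round((P[2,0]+P[3,0])/2,1),round((P[0,1]+P[1,1])/2,1)],"dia",np.round([np.linalg.norm(P[0]-P[1]),np.linalg.norm(P[2]-P[3])],1))
s=ctrl.get_state(); print(plan(s["position"],s["tool_rot"],[.655,.0035,.12],90))
E
```

```text
rim centre [np.float64(607.9), np.float64(-212.1)] dia [60.7 60.8]
slab centre [np.float64(607.0), np.float64(-212.1)] dia [88.6 89.5]
(array([ 133.3, -214.6,   68.3]), array([-0.002,  0.001,  0.001]))
```

Dish centred within 1 mm. Moving to the ring.

>>> send_rows:
  motion:
    - {"claw": 1, "slide": [25, -42, 0], "delta_rot": [0, 0, 0]}
    - {"claw": 1, "slide": [50, -84, 0], "delta_rot": [0, 0, 0]}
    - {"claw": 1, "slide": [75, -126, 0], "delta_rot": [0, 0, 0]}
    - {"claw": 1, "slide": [100, -168, 10], "delta_rot": [0, 0, 0]}
    - {"claw": 1, "slide": [125, -200, 40], "delta_rot": [0, 0, 0]}

```text
time: 14.6
position: [0.6495, -0.0077, 0.151]
tool_rot: [-3.139, -0.004, -0.007]
ft_force: [0.7, -0.2, 0.4]
grip_width: 0.999
grip_force: 0.0
```

>>> send_rows:
  motion:
    - {"claw": 1, "slide": [8, -14, 20], "delta_rot": [0, 0, 0]}
    - {"claw": 1, "slide": [8, -14, 20], "delta_rot": [0, 0, 0]}
    - {"claw": 1, "slide": [8, -14, 20], "delta_rot": [0, 0, 0]}
    - {"claw": 1, "slide": [8, -14, 20], "delta_rot": [0, 0, 0]}

```text
time: 15.0
position: [0.6549, 0.0002, 0.1303]
tool_rot: [3.141, -0.003, 0.001]
ft_force: [0.5, -0.7, 0.6]
grip_width: 1.001
grip_force: 0.0
```

```bash
python3 - <<'E'
from h import *; from bench import ctrl
w=ctrl.get_image("wrist"); s=ctrl.get_state(); print(s["position"],yaw(s["tool_rot"]))
r=measure(w,(.664,.0035),.014,60); print(r)
print(plan(s["position"],s["tool_rot"],[*(r["bbox"]/1000),.0245],90)); cv2.imwrite("pics/w8.png",w["color"])
E
```

```text
[ 6.55010627e-01 -6.41024523e-05  1.30731772e-01] -90.14410209300293
{'t': 61.0, 'rect': array([662.7,   5. ]), 'size': array([61. , 59.3]), 'ang': -0.2, 'bbox': array([662.7,   5. ], dtype=float32), 'ext': array([61.1, 59.3], dtype=float32)}
(array([  7.5,  -5.2, 106.2]), array([ 0.001, -0.001, -0.003]))
```

>>> send_rows:
  motion:
    - {"claw": 1, "slide": [8, -4.5, 40], "delta_rot": [0, 0, 0]}
    - {"claw": 1, "slide": [8, -4.5, 75], "delta_rot": [0, 0, 0]}
    - {"claw": 1, "slide": [8, -4.5, 97], "delta_rot": [0, 0, 0]}
    - {"claw": 1, "slide": [8, -4.5, 106], "delta_rot": [0, 0, 0]}
    - {"claw": 1, "slide": [8, -4.5, 106], "delta_rot": [0, 0, 0]}

```text
time: 15.55
position: [0.6626, 0.0047, 0.0245]
tool_rot: [3.141, -0.003, 0.0]
ft_force: [0.9, -1.3, 1.4]
grip_width: 0.999
grip_force: 0.0
```

>>> send_rows:
  motion:
    - {"claw": 0.6, "slide": [0, 0, 0], "delta_rot": [0, 0, 0]}
    - {"claw": -1, "slide": [0, 0, 0], "delta_rot": [0, 0, 0]}
    - {"claw": -1, "slide": [0, 0, 0], "delta_rot": [0, 0, 0]}
    - {"claw": -1, "slide": [0, 0, 0], "delta_rot": [0, 0, 0]}
    - {"claw": -1, "slide": [0, 0, 0], "delta_rot": [0, 0, 0]}
  grip_force: 20

```text
time: 16.05
position: [0.6628, 0.0061, 0.0243]
tool_rot: [3.141, -0.0, 0.001]
ft_force: [-0.2, 0.4, 1.8]
grip_width: 0.682
grip_force: 20.0
```

Ring gripped (59.3 mm). Taking it to the stack.

>>> send_rows:
  motion:
    - {"claw": -1, "slide": [0, 0, -15], "delta_rot": [0, 0, 0]}
    - {"claw": -1, "slide": [0, 0, -55], "delta_rot": [0, 0, 0]}
    - {"claw": -1, "slide": [0, 0, -95], "delta_rot": [0, 0, 0]}
    - {"claw": -1, "slide": [-4, 15, -115], "delta_rot": [0, 0, 0]}
    - {"claw": -1, "slide": [-15, 60, -115], "delta_rot": [0, 0, 0]}

```text
time: 16.55
position: [0.6507, -0.0464, 0.145]
tool_rot: [-3.138, -0.016, -0.015]
ft_force: [1.5, -0.0, 0.0]
grip_width: 0.681
grip_force: 20.0
```

>>> send_rows:
  motion:
    - {"claw": -1, "slide": [-10, 45, 0], "delta_rot": [0, 0, 0]}
    - {"claw": -1, "slide": [-20, 90, 0], "delta_rot": [0, 0, 0]}
    - {"claw": -1, "slide": [-30, 130, 0], "delta_rot": [0, 0, 0]}
    - {"claw": -1, "slide": [-40, 158, 15], "delta_rot": [0, 0, 0]}
    - {"claw": -1, "slide": [-40, 158, 35], "delta_rot": [0, 0, 0]}

```text
time: 17.05
position: [0.6063, -0.2198, 0.1053]
tool_rot: [3.136, -0.015, 0.002]
ft_force: [0.3, -0.2, -1.6]
grip_width: 0.684
grip_force: 20.0
```

>>> send_rows:
  motion:
    - {"claw": -1, "slide": [0, 0, 10], "delta_rot": [0, 0, 0]}
    - {"claw": -1, "slide": [0, 0, 20], "delta_rot": [0, 0, 0]}
    - {"claw": -1, "slide": [0, 0, 20], "delta_rot": [0, 0, 0]}
    - {"claw": -1, "slide": [0, 0, 20], "delta_rot": [0, 0, 0]}
    - {"claw": -1, "slide": [0, 0, 20], "delta_rot": [0, 0, 0]}

```text
time: 17.55
position: [0.6084, -0.211, 0.0848]
tool_rot: [3.141, 0.002, 0.002]
ft_force: [0.1, 0.4, -0.9]
grip_width: 0.685
grip_force: 20.0
```

>>> send_rows:
  motion:
    - {"claw": -1, "slide": [-0.5, 0.5, 10], "delta_rot": [0, 0, 0]}
    - {"claw": -1, "slide": [-0.5, 0.5, 17], "delta_rot": [0, 0, 0]}
    - {"claw": -1, "slide": [-0.5, 0.5, 21], "delta_rot": [0, 0, 0]}
    - {"claw": -1, "slide": [-0.5, 0.5, 23], "delta_rot": [0, 0, 0]}
    - {"claw": -1, "slide": [-0.5, 0.5, 23], "delta_rot": [0, 0, 0]}

```text
time: 18.05
position: [0.6069, -0.2122, 0.0606]
tool_rot: [-3.142, 0.0, 0.001]
ft_force: [-0.2, -0.3, -0.1]
grip_width: 0.683
grip_force: 20.0
```

>>> send_rows:
  motion:
    - {"claw": -1, "slide": [0, 0, 0], "delta_rot": [0, 0, 0]}

```text
time: 18.15
position: [0.6071, -0.2123, 0.0608]
tool_rot: [3.142, -0.0, 0.001]
ft_force: [-1.2, 0.4, -0.3]
grip_width: 0.685
grip_force: 20.0
```

Just above contact, so I'll lower 0.5 mm, release and back away to look.

>>> send_rows:
  motion:
    - {"claw": -1, "slide": [0.5, 0, 0.5], "delta_rot": [0, 0, 0]}
    - {"claw": 0.5, "slide": [0.5, 0, 0.5], "delta_rot": [0, 0, 0]}
    - {"claw": 1, "slide": [0.5, 0, 0.5], "delta_rot": [0, 0, 0]}
    - {"claw": 1, "slide": [0.5, 0, 0.5], "delta_rot": [0, 0, 0]}
    - {"claw": 1, "slide": [0.5, 0, 0.5], "delta_rot": [0, 0, 0]}

```text
time: 18.65
position: [0.6075, -0.2123, 0.0604]
tool_rot: [3.141, -0.0, 0.0]
ft_force: [1.4, -0.5, 0.6]
grip_width: 0.933
grip_force: 0.0
```

>>> send_rows:
  motion:
    - {"claw": 1, "slide": [0, 0, -20], "delta_rot": [0, 0, 0]}
    - {"claw": 1, "slide": [0, 0, -60], "delta_rot": [0, 0, 0]}
    - {"claw": 1, "slide": [-30, 0, -95], "delta_rot": [0, 0, 0]}
    - {"claw": 1, "slide": [-75, 0, -115], "delta_rot": [0, 0, 0]}
    - {"claw": 1, "slide": [-85, 0, -130], "delta_rot": [0, 0, 0]}

```text
time: 19.15
position: [0.5191, -0.2128, 0.1914]
tool_rot: [3.139, -0.003, -0.004]
ft_force: [0.4, -0.4, -0.5]
grip_width: 1.002
grip_force: 0.0
```

>>> send_rows:
  motion:
    - {"claw": 1, "slide": [0, 0, 0], "delta_rot": [0, 0, 0]}
    - {"claw": 1, "slide": [0, 0, 0], "delta_rot": [0, 0, 0]}
    - {"claw": 1, "slide": [0, 0, 0], "delta_rot": [0, 0, 0]}

```text
time: 19.45
position: [0.5228, -0.2118, 0.1894]
tool_rot: [-3.14, -0.001, 0.001]
ft_force: [1.0, 0.2, -0.1]
grip_width: 1.0
grip_force: 0.0
```

```bash
python3 - <<'E'
from h import *; from bench import ctrl; import pickle
w=ctrl.get_image("wrist"); s=ctrl.get_state(); print(s["position"],yaw(s["tool_rot"]))
pickle.dump(w,open("w9.pkl","wb"))
u,v=w2px(w,[.607,-.2115,.02]).astype(int); print(u,v,max(v-80,0)); cv2.imwrite("pics/w9.png",cv2.resize(w["color"][max(v-80,0):v+80,u-100:u+100],None,fx=3,fy=3,interpolation=cv2.INTER_CUBIC))
print(plan(s["position"],s["tool_rot"],[.511,.402,.12],90))
E
```

```text
[ 0.52279966 -0.21168276  0.18918741] -89.95831262175845
276 112 32
(array([ -11.3, -613.6,   70.1]), array([-0.002,  0.001,  0.001]))
```

View pics/w9.png

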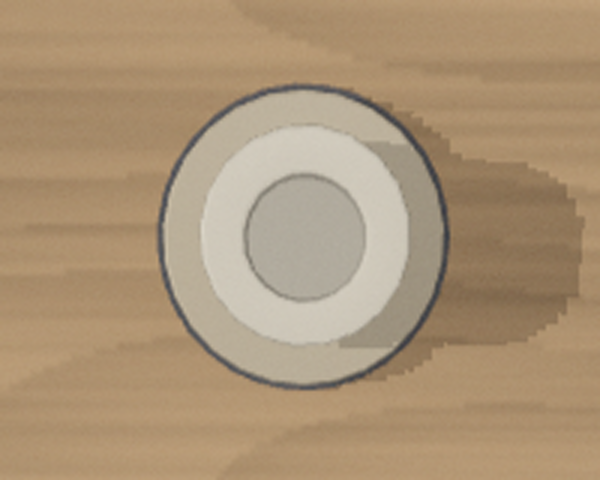

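The ring sits concentric on the dish: ring over x 201..409 and y 125..345, centred on the stand. Now the small dish.

>>> send_rows:
  motion:
    - {"claw": 1, "slide": [0, -45, 0], "delta_rot": [0, 0, 0]}
    - {"claw": 1, "slide": [0, -95, 0], "delta_rot": [0, 0, 0]}
    - {"claw": 1, "slide": [0, -145, 0], "delta_rot": [0, 0, 0]}
    - {"claw": 1, "slide": [0, -195, 0], "delta_rot": [0, 0, 0]}
    - {"claw": 1, "slide": [0, -245, 0], "delta_rot": [0, 0, 0]}

```text
time: 20.0
position: [0.5223, 0.0353, 0.1896]
tool_rot: [-3.141, -0.001, 0.001]
ft_force: [0.8, -0.6, 0.4]
grip_width: 1.005
grip_force: 0.0
```

>>> send_rows:
  motion:
    - {"claw": 1, "slide": [0, -50, 0], "delta_rot": [0, 0, 0]}
    - {"claw": 1, "slide": [0, -100, 0], "delta_rot": [0, 0, 0]}
    - {"claw": 1, "slide": [0, -150, 0], "delta_rot": [0, 0, 0]}
    - {"claw": 1, "slide": [-5, -200, 0], "delta_rot": [0, 0, 0]}
    - {"claw": 1, "slide": [-10, -245, 0], "delta_rot": [0, 0, 0]}

```text
time: 20.5
position: [0.5119, 0.2809, 0.1893]
tool_rot: [-3.14, -0.002, 0.003]
ft_force: [0.1, -0.5, -0.1]
grip_width: 0.999
grip_force: 0.0
```

>>> send_rows:
  motion:
    - {"claw": 1, "slide": [-2, -45, 0], "delta_rot": [0, 0, 0]}
    - {"claw": 1, "slide": [-2, -90, 10], "delta_rot": [0, 0, 0]}
    - {"claw": 1, "slide": [-2, -123, 35], "delta_rot": [0, 0, 0]}
    - {"claw": 1, "slide": [-2, -123, 60], "delta_rot": [0, 0, 0]}
    - {"claw": 1, "slide": [-2, -123, 60], "delta_rot": [0, 0, 0]}

```text
time: 21.0
position: [0.5076, 0.4009, 0.125]
tool_rot: [3.138, 0.005, -0.013]
ft_force: [-0.6, -0.8, -0.3]
grip_width: 1.002
grip_force: 0.0
```

>>> send_rows:
  motion:
    - {"claw": 1, "slide": [0, 0, 0], "delta_rot": [0, 0, 0]}
    - {"claw": 1, "slide": [0, 0, 0], "delta_rot": [0, 0, 0]}
    - {"claw": 1, "slide": [0, 0, 0], "delta_rot": [0, 0, 0]}

```text
time: 21.3
position: [0.5118, 0.4004, 0.1318]
tool_rot: [-3.141, 0.003, -0.003]
ft_force: [-0.2, -0.3, 0.3]
grip_width: 1.0
grip_force: 0.0
```

```bash
python3 - <<'E'
from h import *; from bench import ctrl
w=ctrl.get_image("wrist"); s=ctrl.get_state(); print(s["position"],yaw(s["tool_rot"]))
r=measure(w,(.511,.402),.018,55); print(r)
print(plan(s["position"],s["tool_rot"],[*(r["bbox"]/1000),.0245],90)); cv2.imwrite("pics/w10.png",w["color"])
E
```

```text
[0.51166084 0.40038009 0.13169357] -90.10025686253353
{'t': 60.0, 'rect': array([509.3, 402. ]), 'size': array([51.3, 47.5]), 'ang': -0.1, 'bbox': array([509.3, 402. ], dtype=float32), 'ext': array([51.3, 47.5], dtype=float32)}
(array([ -2.6,  -1.5, 107.2]), array([-0.001, -0.002, -0.002]))
```

View pics/w10.png

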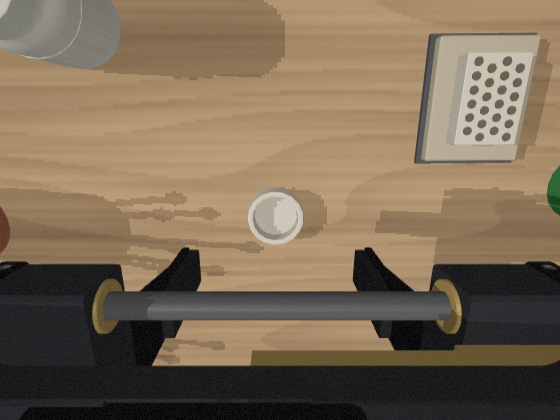

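The small dish is at (275,217), centred between the open fingers with nothing close by. Grasping it.

>>> send_rows:
  motion:
    - {"claw": 1, "slide": [-2, -1.5, 40], "delta_rot": [0, 0, 0]}
    - {"claw": 1, "slide": [-2, -1.5, 75], "delta_rot": [0, 0, 0]}
    - {"claw": 1, "slide": [-2, -1.5, 98], "delta_rot": [0, 0, 0]}
    - {"claw": 1, "slide": [-2, -1.5, 107], "delta_rot": [0, 0, 0]}
    - {"claw": 0.3, "slide": [-2, -1.5, 107], "delta_rot": [0, 0, 0]}

```text
time: 21.85
position: [0.5089, 0.4021, 0.0242]
tool_rot: [3.141, -0.001, 0.001]
ft_force: [0.1, 0.9, -0.1]
grip_width: 0.961
grip_force: 0.0
```

>>> send_rows:
  motion:
    - {"claw": -1, "slide": [0, 0, 0], "delta_rot": [0, 0, 0]}
    - {"claw": -1, "slide": [0, 0, 0], "delta_rot": [0, 0, 0]}
    - {"claw": -1, "slide": [0, 0, 0], "delta_rot": [0, 0, 0]}
    - {"claw": -1, "slide": [0, 0, 0], "delta_rot": [0, 0, 0]}
    - {"claw": -1, "slide": [0, 0, 0], "delta_rot": [0, 0, 0]}
  grip_force: 20

```text
time: 22.35
position: [0.5086, 0.4022, 0.0234]
tool_rot: [3.142, -0.0, 0.0]
ft_force: [-1.1, -1.4, 1.0]
grip_width: 0.548
grip_force: 20.1
```

>>> send_rows:
  motion:
    - {"claw": -1, "slide": [0, 0, 0], "delta_rot": [0, 0, 0]}
    - {"claw": -1, "slide": [0, 0, 0], "delta_rot": [0, 0, 0]}

```text
time: 22.55
position: [0.5087, 0.4022, 0.0235]
tool_rot: [3.141, -0.0, 0.0]
ft_force: [0.4, 0.3, 2.6]
grip_width: 0.547
grip_force: 20.0
```

>>> send_rows:
  motion:
    - {"claw": -1, "slide": [0, 0, -15], "delta_rot": [0, 0, 0]}
    - {"claw": -1, "slide": [0, 0, -55], "delta_rot": [0, 0, 0]}
    - {"claw": -1, "slide": [0, 0, -100], "delta_rot": [0, 0, 0]}
    - {"claw": -1, "slide": [2, 10, -140], "delta_rot": [0, 0, 0]}
    - {"claw": -1, "slide": [8, 50, -150], "delta_rot": [0, 0, 0]}

```text
time: 23.05
position: [0.5155, 0.3594, 0.1802]
tool_rot: [-3.132, -0.013, -0.01]
ft_force: [0.7, 0.4, -0.2]
grip_width: 0.548
grip_force: 20.0
```

>>> send_rows:
  motion:
    - {"claw": -1, "slide": [8, 48, 0], "delta_rot": [0, 0, 0]}
    - {"claw": -1, "slide": [16, 96, 0], "delta_rot": [0, 0, 0]}
    - {"claw": -1, "slide": [24, 144, 0], "delta_rot": [0, 0, 0]}
    - {"claw": -1, "slide": [32, 192, 0], "delta_rot": [0, 0, 0]}
    - {"claw": -1, "slide": [40, 240, 0], "delta_rot": [0, 0, 0]}

```text
time: 23.55
position: [0.5565, 0.1106, 0.1743]
tool_rot: [3.141, 0.001, 0.002]
ft_force: [1.4, 0.4, -1.1]
grip_width: 0.548
grip_force: 20.0
```

>>> send_rows:
  motion:
    - {"claw": -1, "slide": [8, 48, 0], "delta_rot": [0, 0, 0]}
    - {"claw": -1, "slide": [16, 96, 0], "delta_rot": [0, 0, 0]}
    - {"claw": -1, "slide": [24, 144, 0], "delta_rot": [0, 0, 0]}
    - {"claw": -1, "slide": [32, 192, 0], "delta_rot": [0, 0, 0]}
    - {"claw": -1, "slide": [40, 240, 0], "delta_rot": [0, 0, 0]}

```text
time: 24.05
position: [0.5967, -0.1295, 0.1745]
tool_rot: [3.141, 0.0, 0.002]
ft_force: [0.5, -0.1, 1.0]
grip_width: 0.549
grip_force: 20.0
```

>>> send_rows:
  motion:
    - {"claw": -1, "slide": [6, 45, 0], "delta_rot": [0, 0, 0]}
    - {"claw": -1, "slide": [10, 80, 15], "delta_rot": [0, 0, 0]}
    - {"claw": -1, "slide": [10, 84, 45], "delta_rot": [0, 0, 0]}
    - {"claw": -1, "slide": [10, 84, 70], "delta_rot": [0, 0, 0]}
    - {"claw": -1, "slide": [10, 84, 70], "delta_rot": [0, 0, 0]}

```text
time: 24.55
position: [0.6038, -0.2114, 0.1001]
tool_rot: [-3.139, 0.001, 0.01]
ft_force: [0.0, -0.3, -0.5]
grip_width: 0.545
grip_force: 20.0
```

>>> send_rows:
  motion:
    - {"claw": -1, "slide": [0, 0, 0], "delta_rot": [0, 0, 0]}
    - {"claw": -1, "slide": [0, 0, 0], "delta_rot": [0, 0, 0]}
    - {"claw": -1, "slide": [0, 0, 0], "delta_rot": [0, 0, 0]}

```text
time: 24.85
position: [0.6077, -0.2116, 0.1054]
tool_rot: [3.14, 0.001, 0.004]
ft_force: [0.9, 0.3, -0.5]
grip_width: 0.549
grip_force: 20.0
```

>>> send_rows:
  motion:
    - {"claw": -1, "slide": [0, 0, 12], "delta_rot": [0, 0, 0]}
    - {"claw": -1, "slide": [0, 0, 22], "delta_rot": [0, 0, 0]}
    - {"claw": -1, "slide": [0, 0, 28], "delta_rot": [0, 0, 0]}
    - {"claw": -1, "slide": [0, 0, 30.5], "delta_rot": [0, 0, 0]}
    - {"claw": -1, "slide": [0, 0, 30.5], "delta_rot": [0, 0, 0]}

```text
time: 25.35
position: [0.606, -0.2117, 0.0732]
tool_rot: [3.141, -0.0, -0.003]
ft_force: [-4.0, 0.3, 6.5]
grip_width: 0.543
grip_force: 20.0
```

>>> send_rows:
  motion:
    - {"claw": -1, "slide": [0, 0, 0], "delta_rot": [0, 0, 0]}

```text
time: 25.45
position: [0.606, -0.2117, 0.0732]
tool_rot: [3.141, -0.0, -0.002]
ft_force: [-3.9, -0.1, 6.0]
grip_width: 0.548
grip_force: 20.0
```

>>> send_rows:
  motion:
    - {"claw": -1, "slide": [0.5, 0, -0.8], "delta_rot": [0, 0, 0]}
    - {"claw": -1, "slide": [0.5, 0, -0.8], "delta_rot": [0, 0, 0]}
    - {"claw": 0.3, "slide": [0.5, 0, -0.8], "delta_rot": [0, 0, 0]}
    - {"claw": 0.8, "slide": [0.5, 0, -0.8], "delta_rot": [0, 0, 0]}
    - {"claw": 0.8, "slide": [0.5, 0, -0.8], "delta_rot": [0, 0, 0]}

```text
time: 25.95
position: [0.6069, -0.2118, 0.0734]
tool_rot: [-3.142, 0.0, 0.0]
ft_force: [0.8, 0.4, 0.5]
grip_width: 0.735
grip_force: 0.0
```

>>> send_rows:
  motion:
    - {"claw": 1, "slide": [0, 0, -20], "delta_rot": [0, 0, 0]}
    - {"claw": 1, "slide": [0, 0, -60], "delta_rot": [0, 0, 0]}
    - {"claw": 1, "slide": [-30, 0, -90], "delta_rot": [0, 0, 0]}
    - {"claw": 1, "slide": [-75, 0, -110], "delta_rot": [0, 0, 0]}
    - {"claw": 1, "slide": [-85, 0, -117], "delta_rot": [0, 0, 0]}

```text
time: 26.45
position: [0.5195, -0.2125, 0.1925]
tool_rot: [3.138, -0.003, -0.001]
ft_force: [-0.6, -0.0, 0.1]
grip_width: 1.002
grip_force: 0.0
```

>>> send_rows:
  motion:
    - {"claw": 1, "slide": [0, 0, 0], "delta_rot": [0, 0, 0]}
    - {"claw": 1, "slide": [0, 0, 0], "delta_rot": [0, 0, 0]}
    - {"claw": 1, "slide": [0, 0, 0], "delta_rot": [0, 0, 0]}

```text
time: 26.75
position: [0.5226, -0.2113, 0.1898]
tool_rot: [-3.14, -0.001, 0.001]
ft_force: [0.4, -0.5, 0.0]
grip_width: 1.001
grip_force: 0.0
```

```bash
python3 - <<'E'
from h import *; from bench import ctrl; import pickle
w=ctrl.get_image("wrist"); s=ctrl.get_state(); print(s["position"],yaw(s["tool_rot"]))
pickle.dump(w,open("w11.pkl","wb"))
u,v=w2px(w,[.607,-.2115,.02]).astype(int); print(u,v,max(v-80,0)); cv2.imwrite("pics/w11.png",cv2.resize(w["color"][max(v-80,0):v+80,u-100:u+100],None,fx=3,fy=3,interpolation=cv2.INTER_CUBIC))
r=measure(w,(.483,-.418),.008,45); print(r)
print(plan(s["position"],s["tool_rot"],[.483,-.418,.13],81.9))
E
```

```text
[ 0.52257186 -0.21119159  0.1896495 ] -89.95672193810302
277 112 32
{'t': 62.0, 'rect': array([ 482.3, -417.6]), 'size': array([65.8, 50.4]), 'ang': -8.2, 'bbox': array([ 482.3, -417.8], dtype=float32), 'ext': array([70.2, 57. ], dtype=float32)}
(array([-39.7, 206.9,  59.3]), array([-0.002,  0.001,  0.142]))
```

View pics/w11.png

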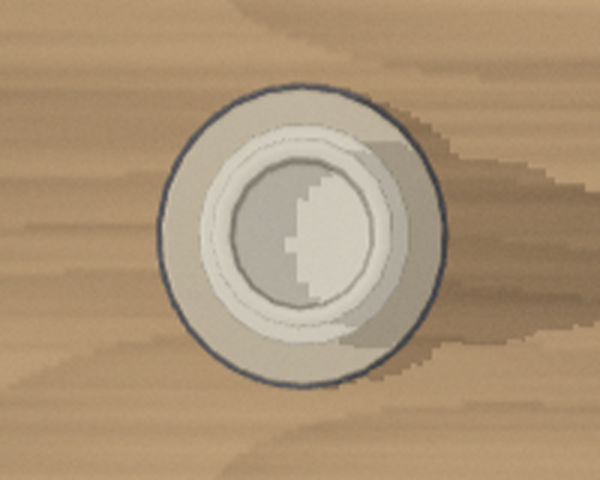

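The small dish is centred on the ring: dish over x 214..392, ring over x 200..408. Now the cover.

>>> send_rows:
  motion:
    - {"claw": 1, "slide": [-8, 44, 0], "delta_rot": [0, 0, 0.03]}
    - {"claw": 1, "slide": [-17, 90, 0], "delta_rot": [0, 0, 0.06]}
    - {"claw": 1, "slide": [-26, 136, 0], "delta_rot": [0, 0, 0.1]}
    - {"claw": 1, "slide": [-35, 180, 20], "delta_rot": [0, 0, 0.143]}
    - {"claw": 1, "slide": [-40, 207, 45], "delta_rot": [0, 0, 0.143]}

```text
time: 27.3
position: [0.4813, -0.4236, 0.1448]
tool_rot: [3.131, -0.232, 0.001]
ft_force: [-0.3, 0.9, -0.3]
grip_width: 1.0
grip_force: 0.0
```

>>> send_rows:
  motion:
    - {"claw": 1, "slide": [0, 0, 15], "delta_rot": [0, 0, 0]}
    - {"claw": 1, "slide": [0, 0, 15], "delta_rot": [0, 0, 0]}
    - {"claw": 1, "slide": [0, 0, 15], "delta_rot": [0, 0, 0]}
    - {"claw": 1, "slide": [0, 0, 15], "delta_rot": [0, 0, 0]}

```text
time: 27.7
position: [0.4839, -0.4172, 0.1319]
tool_rot: [3.133, -0.22, 0.003]
ft_force: [0.4, 0.4, 0.2]
grip_width: 1.003
grip_force: 0.0
```

```bash
python3 - <<'E'
from h import *; from bench import ctrl
w=ctrl.get_image("wrist"); s=ctrl.get_state(); print(s["position"],yaw(s["tool_rot"]))
r=measure(w,(.4825,-.418),.008,70); print(r)
print(plan(s["position"],s["tool_rot"],[*(r["rect"]/1000),.033],90+r["ang"]))
u,v=w2px(w,[.4825,-.418,.01]).astype(int);print(u,v); cv2.imwrite("pics/w12.png",cv2.resize(w["color"][v-75:v+75,u-100:u+100],None,fx=3,fy=3,interpolation=cv2.INTER_CUBIC))
E
```

```text
[ 0.48368248 -0.41748142  0.13213181] -98.04451623452631
{'t': 59.0, 'rect': array([ 482.1, -417.3]), 'size': array([65. , 46.4]), 'ang': -8.1, 'bbox': array([ 482.1, -417.3], dtype=float32), 'ext': array([70.5, 54.3], dtype=float32)}
(array([-1.8, -0. , 99.1]), array([ 0.001, -0.002,  0.001]))
278 215
```

View pics/w12.png

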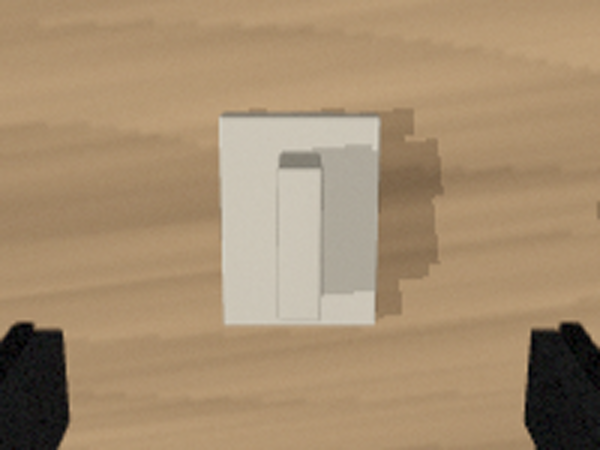

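The cover is square to the tool with its ridge in the middle (column 300) and upright. Gripping the ridge.

>>> send_rows:
  motion:
    - {"claw": 1, "slide": [-1.5, 0, 40], "delta_rot": [0, 0, 0]}
    - {"claw": 0.5, "slide": [-1.5, 0, 70], "delta_rot": [0, 0, 0]}
    - {"claw": 0.2, "slide": [-1.5, 0, 90], "delta_rot": [0, 0, 0]}
    - {"claw": 0, "slide": [-1.5, 0, 98], "delta_rot": [0, 0, 0]}
    - {"claw": -0.3, "slide": [-1.5, 0, 98], "delta_rot": [0, 0, 0]}

```text
time: 28.25
position: [0.4806, -0.4178, 0.0326]
tool_rot: [-3.133, 0.223, 0.001]
ft_force: [-1.1, -0.5, -0.1]
grip_width: 0.724
grip_force: 0.0
```

>>> send_rows:
  motion:
    - {"claw": -1, "slide": [0, 0, 0], "delta_rot": [0, 0, 0]}
    - {"claw": -1, "slide": [0, 0, 0], "delta_rot": [0, 0, 0]}
    - {"claw": -1, "slide": [0, 0, 0], "delta_rot": [0, 0, 0]}
    - {"claw": -1, "slide": [0, 0, 0], "delta_rot": [0, 0, 0]}
    - {"claw": -1, "slide": [0, 0, 0], "delta_rot": [0, 0, 0]}
  grip_force: 20

```text
time: 28.75
position: [0.4805, -0.4187, 0.0331]
tool_rot: [3.133, -0.225, 0.001]
ft_force: [0.3, 0.3, 0.1]
grip_width: 0.262
grip_force: 0.0
```

>>> send_rows:
  motion:
    - {"claw": -1, "slide": [0, 0, 0], "delta_rot": [0, 0, 0]}
    - {"claw": -1, "slide": [0, 0, 0], "delta_rot": [0, 0, 0]}
    - {"claw": -1, "slide": [0, 0, 0], "delta_rot": [0, 0, 0]}

```text
time: 29.05
position: [0.4804, -0.4185, 0.0327]
tool_rot: [3.133, -0.225, -0.0]
ft_force: [0.7, 0.4, 0.2]
grip_width: 0.139
grip_force: 20.0
```

Ridge gripped (12.1 mm). Lifting, squaring up and carrying it to the rect stand.

>>> send_rows:
  motion:
    - {"claw": -1, "slide": [0, 0, -15], "delta_rot": [0, 0, 0]}
    - {"claw": -1, "slide": [0, 0, -55], "delta_rot": [0, 0, -0.05]}
    - {"claw": -1, "slide": [0, 0, -100], "delta_rot": [0, 0, -0.1]}
    - {"claw": -1, "slide": [0, 0, -140], "delta_rot": [0, 0, -0.143]}
    - {"claw": -1, "slide": [0, 0, -157], "delta_rot": [0, 0, -0.143]}

```text
time: 29.55
position: [0.4824, -0.4194, 0.1953]
tool_rot: [3.136, 0.001, 0.009]
ft_force: [0.2, -0.8, -0.5]
grip_width: 0.135
grip_force: 20.0
```

>>> send_rows:
  motion:
    - {"claw": -1, "slide": [2, -40, 0], "delta_rot": [0, 0, 0]}
    - {"claw": -1, "slide": [5, -90, 0], "delta_rot": [0, 0, 0]}
    - {"claw": -1, "slide": [8, -140, 0], "delta_rot": [0, 0, 0]}
    - {"claw": -1, "slide": [10, -190, 0], "delta_rot": [0, 0, 0]}
    - {"claw": -1, "slide": [12, -238, 0], "delta_rot": [0, 0, 0]}

```text
time: 30.05
position: [0.4919, -0.1782, 0.1894]
tool_rot: [3.141, -0.001, -0.001]
ft_force: [1.4, 0.0, -0.4]
grip_width: 0.136
grip_force: 20.0
```

>>> send_rows:
  motion:
    - {"claw": -1, "slide": [2, -48, 0], "delta_rot": [0, 0, 0]}
    - {"claw": -1, "slide": [5, -96, 0], "delta_rot": [0, 0, 0]}
    - {"claw": -1, "slide": [8, -144, 0], "delta_rot": [0, 0, 0]}
    - {"claw": -1, "slide": [10, -192, 0], "delta_rot": [0, 0, 0]}
    - {"claw": -1, "slide": [12, -240, 0], "delta_rot": [0, 0, 0]}

```text
time: 30.55
position: [0.5039, 0.0612, 0.1897]
tool_rot: [3.14, -0.002, 0.0]
ft_force: [0.2, 0.2, -0.8]
grip_width: 0.138
grip_force: 20.0
```

>>> send_rows:
  motion:
    - {"claw": -1, "slide": [2, -48, 0], "delta_rot": [0, 0, 0]}
    - {"claw": -1, "slide": [5, -96, 0], "delta_rot": [0, 0, 0]}
    - {"claw": -1, "slide": [8, -140, 0], "delta_rot": [0, 0, 0]}
    - {"claw": -1, "slide": [10, -170, 0], "delta_rot": [0, 0, 0]}
    - {"claw": -1, "slide": [10, -183, 0], "delta_rot": [0, 0, 0]}

```text
time: 31.05
position: [0.5131, 0.2467, 0.1895]
tool_rot: [-3.139, -0.007, 0.002]
ft_force: [0.2, -0.1, -0.7]
grip_width: 0.136
grip_force: 20.0
```

>>> send_rows:
  motion:
    - {"claw": -1, "slide": [0, 0, 0], "delta_rot": [0, 0, 0]}
    - {"claw": -1, "slide": [0, 0, 0], "delta_rot": [0, 0, 0]}
    - {"claw": -1, "slide": [0, 0, 0], "delta_rot": [0, 0, 0]}

```text
time: 31.35
position: [0.5149, 0.2406, 0.1893]
tool_rot: [3.14, -0.004, -0.0]
ft_force: [-0.2, -0.4, -0.5]
grip_width: 0.127
grip_force: 20.0
```

```bash
python3 - <<'E'
from h import *; from bench import ctrl; import pickle
w=ctrl.get_image("wrist"); s=ctrl.get_state(); p=s["position"]; print(p,yaw(s["tool_rot"]),s["grip_width"])
print(plan(p,s["tool_rot"],[.6028,.2428,.0610],90))
zt=p[2]-.0327+.008
for dx in (.032,.0336): print("front plate corners px",w2px(w,[p[0]+dx,p[1]+.023,zt]),w2px(w,[p[0]+dx,p[1]-.023,zt]))
cv2.imwrite("pics/w13.png",w["color"][:330]); pickle.dump(w,open("w13.pkl","wb"))
E
```

```text
[0.51498531 0.24059627 0.18940677] -90.16480881711847 0.13172255475755681
(array([ 87.8,  -2.6, 128.4]), array([ 0.001,  0.   , -0.003]))
front plate corners px [234.47507126 210.90149849] [319.04239846 210.6062822 ]
front plate corners px [234.35169478 208.07538731] [319.15025365 207.78057916]
```

View pics/w13.png

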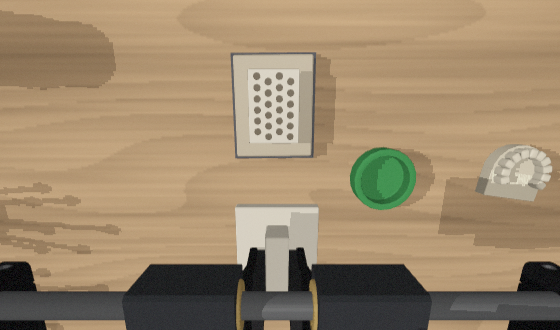

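The held cover is square: plate corners at (235,207) and (319,207) match the prediction. The tray is undisturbed on its stand. Placing the cover.

>>> send_rows:
  motion:
    - {"claw": -1, "slide": [40, -1, 0], "delta_rot": [0, 0, 0]}
    - {"claw": -1, "slide": [75, -2, 15], "delta_rot": [0, 0, 0]}
    - {"claw": -1, "slide": [88, -2.5, 50], "delta_rot": [0, 0, 0]}
    - {"claw": -1, "slide": [88, -2.5, 85], "delta_rot": [0, 0, 0]}
    - {"claw": -1, "slide": [88, -2.5, 105], "delta_rot": [0, 0, 0]}

```text
time: 31.9
position: [0.6021, 0.2421, 0.0812]
tool_rot: [3.14, -0.005, -0.006]
ft_force: [-0.1, -1.0, -0.6]
grip_width: 0.138
grip_force: 20.0
```

>>> send_rows:
  motion:
    - {"claw": -1, "slide": [0, 0, 0], "delta_rot": [0, 0, 0]}
    - {"claw": -1, "slide": [0, 0, 0], "delta_rot": [0, 0, 0]}
    - {"claw": -1, "slide": [0, 0, 0], "delta_rot": [0, 0, 0]}
    - {"claw": -1, "slide": [0, 0, 0], "delta_rot": [0, 0, 0]}

```text
time: 32.3
position: [0.6036, 0.2452, 0.0866]
tool_rot: [-3.141, 0.001, -0.005]
ft_force: [-0.2, 0.3, -1.1]
grip_width: 0.136
grip_force: 20.0
```

>>> send_rows:
  motion:
    - {"claw": -1, "slide": [0, 1.5, 8], "delta_rot": [0, 0, 0]}
    - {"claw": -1, "slide": [0, 1.5, 16], "delta_rot": [0, 0, 0]}
    - {"claw": -1, "slide": [0, 1.5, 20], "delta_rot": [0, 0, 0]}
    - {"claw": -1, "slide": [0, 1.5, 20], "delta_rot": [0, 0, 0]}
    - {"claw": -1, "slide": [0, 1.5, 20], "delta_rot": [0, 0, 0]}

```text
time: 32.8
position: [0.6024, 0.2436, 0.0643]
tool_rot: [3.142, 0.0, -0.001]
ft_force: [-0.2, -1.0, -0.8]
grip_width: 0.134
grip_force: 20.0
```

>>> send_rows:
  motion:
    - {"claw": -1, "slide": [0, 0, 0], "delta_rot": [0, 0, 0]}
    - {"claw": -1, "slide": [0, 0, 0], "delta_rot": [0, 0, 0]}
    - {"claw": -1, "slide": [0, 0, 0], "delta_rot": [0, 0, 0]}

```text
time: 33.1
position: [0.6027, 0.2436, 0.0648]
tool_rot: [-3.142, 0.0, -0.001]
ft_force: [-0.3, 0.4, -0.9]
grip_width: 0.135
grip_force: 20.0
```

Now the last 4 mm with a small y correction.

>>> send_rows:
  motion:
    - {"claw": -1, "slide": [0, 0.8, 2], "delta_rot": [0, 0, 0]}
    - {"claw": -1, "slide": [0, 0.8, 4], "delta_rot": [0, 0, 0]}
    - {"claw": -1, "slide": [0, 0.8, 4], "delta_rot": [0, 0, 0]}
    - {"claw": -1, "slide": [0, 0.8, 4], "delta_rot": [0, 0, 0]}

```text
time: 33.5
position: [0.6027, 0.2426, 0.0607]
tool_rot: [3.141, -0.0, 0.0]
ft_force: [-0.4, 0.4, 1.8]
grip_width: 0.136
grip_force: 20.0
```

>>> send_rows:
  motion:
    - {"claw": -0.5, "slide": [0, 0, 0], "delta_rot": [0, 0, 0]}
    - {"claw": -0.2, "slide": [0, 0, 0], "delta_rot": [0, 0, 0]}
    - {"claw": 0.2, "slide": [0, 0, 0], "delta_rot": [0, 0, 0]}
    - {"claw": 0.2, "slide": [0, 0, 0], "delta_rot": [0, 0, 0]}
    - {"claw": 0.2, "slide": [0, 0, 0], "delta_rot": [0, 0, 0]}

```text
time: 34.0
position: [0.6025, 0.2427, 0.0605]
tool_rot: [3.142, -0.0, -0.0]
ft_force: [-0.8, 0.3, 0.2]
grip_width: 0.505
grip_force: 0.0
```

>>> send_rows:
  motion:
    - {"claw": 0.5, "slide": [0, 0, -20], "delta_rot": [0, 0, 0]}
    - {"claw": 1, "slide": [0, 0, -60], "delta_rot": [0, 0, 0]}
    - {"claw": 1, "slide": [-30, 0, -95], "delta_rot": [0, 0, 0]}
    - {"claw": 1, "slide": [-75, 0, -115], "delta_rot": [0, 0, 0]}
    - {"claw": 1, "slide": [-85, 0, -130], "delta_rot": [0, 0, 0]}

```text
time: 34.5
position: [0.5132, 0.2447, 0.1918]
tool_rot: [3.14, 0.007, -0.001]
ft_force: [-0.3, -0.1, 0.8]
grip_width: 0.948
grip_force: 0.0
```

>>> send_rows:
  motion:
    - {"claw": 1, "slide": [0, 0, 0], "delta_rot": [0, 0, 0]}
    - {"claw": 1, "slide": [0, 0, 0], "delta_rot": [0, 0, 0]}
    - {"claw": 1, "slide": [0, 0, 0], "delta_rot": [0, 0, 0]}

```text
time: 34.8
position: [0.5183, 0.2417, 0.1896]
tool_rot: [3.141, -0.003, -0.002]
ft_force: [-0.5, 1.2, -0.2]
grip_width: 0.997
grip_force: 0.0
```

```bash
python3 - <<'E'
from h import *; from bench import ctrl; import pickle
w=ctrl.get_image("wrist"); t=ctrl.get_image("top"); s=ctrl.get_state(); print(s["position"],yaw(s["tool_rot"]),s["time"])
u,v=w2px(w,[.604,.243,.02]).astype(int); print(u,v,max(v-80,0)); pickle.dump(w,open("w14.pkl","wb"))
a=cv2.resize(w["color"][max(v-80,0):max(v-80,0)+160,u-67:u+67],None,fx=3,fy=3,interpolation=cv2.INTER_CUBIC)
u,v=w2px(t,[.607,-.212,.03]).astype(int)
b=cv2.resize(t["color"][v-40:v+40,u-32:u+32],(384,480),interpolation=cv2.INTER_CUBIC)
cv2.imwrite("pics/w14.png",np.hstack([a,b])); print(a.shape,b.shape)
E
```

```text
[0.51799259 0.24212802 0.18943992] -90.07445961022336 34.9
275 111 31
(480, 402, 3) (480, 384, 3)
```

View pics/w14.png

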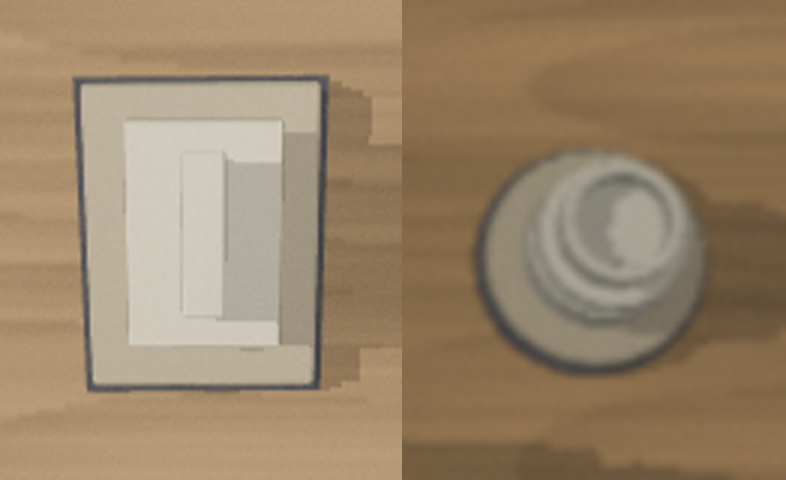

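The cover lies square on the tray, with corners (125,121) to (279,345) and the ridge up. The stack stands intact, its lean in the top view being perspective only. I'll check the cover's centring, then hand in.

```bash
python3 - <<'E'
from h import *; from bench import ctrl; import pickle
w=pickle.load(open("w14.pkl","rb"))
P=px2w(w,(np.array([(125,121),(282,121),(279,345),(128,346)])+.5)/3-.5+[208,31],.036)[:,:2]*1000
d=P[0]-P[3]+P[1]-P[2]; a=np.degrees(np.arctan2(d[1],d[0])); c=P.mean(0); print(c,a)
if np.hypot(*(c-[604.4,242.8]))<3 and abs(a)<2: print(ctrl.close_job())
E
```

```text
[605.00949884 242.56272622] -0.17131090655860948
the job is handed in; nothing more can be done
None
```

Both loads are built and the job is handed in at about 35 s: in the last wrist images the tray and cover are within 1 mm of the rectangular stand's centre, the big dish is within 1 mm of the round stand's centre, and the ring and small dish look concentric on it; everything has been released.

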